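Find the key that opens the lock box

TASK

One of the three keys on the rack opens the grey lock box: find it by trying them in the keyhole, and turn it clockwise until the lid springs up. Leave that key in the lock; every other key ends up lying in the wooden tray or hanging on a hook of the rack. Do not knock over or push aside the other things on the worktop.

Things in the scene. Friction and masses are not known exactly. Their poses are not given: they have to be found in the camera images.
- lockbox: grey steel lock box, fixed, 220 long (x) x 130 wide (y) x 95 high; origin at the centre of its underside; its -x part (80 mm) is a fixed deck with the lock, the rest is the lid, hinged at the +x end
- keyhole (a point): centre of the keyhole, on the lock's axis and on top of the 52 mm square steel plate in the deck: 70 mm toward -x from the box's centre, 95 mm above its underside. It is a slot 31 mm along the box's y and 7.5 mm along its x, 11 mm wide round the centre; plate 5.5 mm thick, free space below. A key goes straight down 43 mm until its collar stops on the plate
- lock (a joint): cam turned by the key: 0 locked, clockwise seen from above, stop at 1.1 rad, lets the lid go at about 0.75, stays where left. Key play about 0.45 rad before the cam moves. Only one key turns it, which one varies and is not seen from outside. A wrong key goes fully in but stops dead at 0.3 to 0.45 rad, cam unmoved, and comes out only turned back to the slot. The turned right key is held in
- lid (a joint): opening angle of the lid: 0 shut; let go by the lock it rises by its own weak spring to 0.9 rad in about a second. 138 mm long, its free edge is 40 mm from the keyhole's centre
- rack: wooden key rack, fixed: foot 100 (x) x 180 (y) x 14 mm, upright board 14 thick and 144 mm high at x = +40 mm; origin at the centre of its underside; three steel hooks stick out of the board toward -x
- tray: shallow wooden tray, fixed, 160 (x) x 180 (y) x 30 mm high, walls and floor 6 mm thick; origin at the centre of its underside. Rack and tray stand on either side of the box, now this, now that way round
- hook_1 (a point): where a key hangs on hook 1 of the rack (+y end): a 5 mm rod along the rack's x, 121.5 mm above the worktop, 66 mm between hooks; it ends 12 mm toward -x of this point, tip turned up 5 mm. A hanging key's origin is 46.5 mm below this point, its y along the rack's y; lift it 9 mm and draw it 40 mm level toward the rack's -x to free it
- hook_2 (a point): where a key hangs on hook 2 of the rack (middle): a 5 mm rod along the rack's x, 121.5 mm above the worktop, 66 mm between hooks; it ends 12 mm toward -x of this point, tip turned up 5 mm. A hanging key's origin is 46.5 mm below this point, its y along the rack's y; lift it 9 mm and draw it 40 mm level toward the rack's -x to free it
- hook_3 (a point): where a key hangs on hook 3 of the rack (-y end): a 5 mm rod along the rack's x, 121.5 mm above the worktop, 66 mm between hooks; it ends 12 mm toward -x of this point, tip turned up 5 mm. A hanging key's origin is 46.5 mm below this point, its y along the rack's y; lift it 9 mm and draw it 40 mm level toward the rack's -x to free it
- key_a: key, 97 mm. z along it, bit to head; y: width of head and bit. Origin on its axis, under the collar. Black head 36 (y) x 12 x 34 mm, z 20 to 54: grip its edges from above. 16 mm collar z 0 to 5; 9 mm shank to its round tip at z -43; bit 28 (y) x 4.5 mm, z -36 to -8, with a notch on both sides next to the plate, z = -15 to -8. Goes in either way round. The three differ in the notch only
- eye_a (a point): centre of the hole in the head of key_a, 40 mm above its origin; the hole is 18 mm wide and goes through along the key's x
- key_b: key, 97 mm. z along it, bit to head; y: width of head and bit. Origin on its axis, under the collar. Black head 36 (y) x 12 x 34 mm, z 20 to 54: grip its edges from above. 16 mm collar z 0 to 5; 9 mm shank to its round tip at z -43; bit 28 (y) x 4.5 mm, z -36 to -8, with a notch on both sides in the middle, z = -22 to -15. Goes in either way round. The three differ in the notch only
- eye_b (a point): centre of the hole in the head of key_b, 40 mm above its origin; the hole is 18 mm wide and goes through along the key's x
- key_c: key, 97 mm. z along it, bit to head; y: width of head and bit. Origin on its axis, under the collar. Black head 36 (y) x 12 x 34 mm, z 20 to 54: grip its edges from above. 16 mm collar z 0 to 5; 9 mm shank to its round tip at z -43; bit 28 (y) x 4.5 mm, z -36 to -8, with a notch on both sides low down, z = -29 to -22. Goes in either way round. The three differ in the notch only
- eye_c (a point): centre of the hole in the head of key_c, 40 mm above its origin; the hole is 18 mm wide and goes through along the key's x
- water_bottle: bystander: clear water bottle, 65 dia x 204 mm, loose; origin at the middle of its underside
- spice_jar: bystander: spice jar, 44 dia x 105 mm, loose; origin at the middle of its underside
- tomato_can: bystander: food can, 74 dia x 112 mm, loose; origin at the middle of its underside
- tape: bystander: roll of parcel tape lying flat, 92 dia x 48 mm, loose; origin at the middle of its underside
- salt_shaker: bystander: salt shaker, 44 dia x 90 mm, loose; origin at the middle of its underside

How it is judged (in metres and radians):
On the way, in this order (a step that is already met when the one before it is completed fails the run):
1. A key is fully home in the keyhole while the box is still shut (((horizontal distance between key_a and keyhole below 0.006 m and z of key_a in the frame of lockbox below 0.1 m and angle between key_a's own z axis and vertical below 0.2 rad) or (horizontal distance between key_b and keyhole below 0.006 m and z of key_b in the frame of lockbox below 0.1 m and angle between key_b's own z axis and vertical below 0.2 rad) or (horizontal distance between key_c and keyhole below 0.006 m and z of key_c in the frame of lockbox below 0.1 m and angle between key_c's own z axis and vertical below 0.2 rad)) and value of joint lid below 0.05 rad), for 0.1 s.
2. The lock is turned with a key in it, and the lid comes up (((horizontal distance between key_a and keyhole below 0.006 m and z of key_a in the frame of lockbox below 0.1 m and angle between key_a's own z axis and vertical below 0.2 rad) or (horizontal distance between key_b and keyhole below 0.006 m and z of key_b in the frame of lockbox below 0.1 m and angle between key_b's own z axis and vertical below 0.2 rad) or (horizontal distance between key_c and keyhole below 0.006 m and z of key_c in the frame of lockbox below 0.1 m and angle between key_c's own z axis and vertical below 0.2 rad)) and value of joint lock above 0.7 rad and value of joint lid above 0.5 rad), for 0.1 s.
At the end, for the whole second after the job is handed in: Lid over 0.5 rad, lock over 0.7 rad; the key that fits upright in the keyhole (axis within 6 mm, collar within 5 mm of the plate); each other key at rest inside the tray (origin and hole centre within its outline, hole centre under 55 mm) or hanging on a hook (value of joint lid above 0.5 rad and value of joint lock above 0.7 rad and (((horizontal distance between key_a and keyhole below 0.006 m and z of key_a in the frame of lockbox below 0.1 m and angle between key_a's own z axis and vertical below 0.2 rad) and ((x of eye_b in the frame of tray between -0.08 and 0.08 m and y of eye_b in the frame of tray between -0.09 and 0.09 m and x of key_b in the frame of tray between -0.08 and 0.08 m and y of key_b in the frame of tray between -0.09 and 0.09 m and z of eye_b in the frame of tray below 0.055 m and linear speed of key_b below 0.03 m/s) or (distance between eye_b and hook_1 below 0.016 m or distance between eye_b and hook_2 below 0.016 m or distance between eye_b and hook_3 below 0.016 m)) and ((x of eye_c in the frame of tray between -0.08 and 0.08 m and y of eye_c in the frame of tray between -0.09 and 0.09 m and x of key_c in the frame of tray between -0.08 and 0.08 m and y of key_c in the frame of tray between -0.09 and 0.09 m and z of eye_c in the frame of tray below 0.055 m and linear speed of key_c below 0.03 m/s) or (distance between eye_c and hook_1 below 0.016 m or distance between eye_c and hook_2 below 0.016 m or distance between eye_c and hook_3 below 0.016 m))) or ((horizontal distance between key_b and keyhole below 0.006 m and z of key_b in the frame of lockbox below 0.1 m and angle between key_b's own z axis and vertical below 0.2 rad) and ((x of eye_a in the frame of tray between -0.08 and 0.08 m and y of eye_a in the frame of tray between -0.09 and 0.09 m and x of key_a in the frame of tray between -0.08 and 0.08 m and y of key_a in the frame of tray between -0.09 and 0.09 m and z of eye_a in the frame of tray below 0.055 m and linear speed of key_a below 0.03 m/s) or (distance between eye_a and hook_1 below 0.016 m or distance between eye_a and hook_2 below 0.016 m or distance between eye_a and hook_3 below 0.016 m)) and ((x of eye_c in the frame of tray between -0.08 and 0.08 m and y of eye_c in the frame of tray between -0.09 and 0.09 m and x of key_c in the frame of tray between -0.08 and 0.08 m and y of key_c in the frame of tray between -0.09 and 0.09 m and z of eye_c in the frame of tray below 0.055 m and linear speed of key_c below 0.03 m/s) or (distance between eye_c and hook_1 below 0.016 m or distance between eye_c and hook_2 below 0.016 m or distance between eye_c and hook_3 below 0.016 m))) or ((horizontal distance between key_c and keyhole below 0.006 m and z of key_c in the frame of lockbox below 0.1 m and angle between key_c's own z axis and vertical below 0.2 rad) and ((x of eye_a in the frame of tray between -0.08 and 0.08 m and y of eye_a in the frame of tray between -0.09 and 0.09 m and x of key_a in the frame of tray between -0.08 and 0.08 m and y of key_a in the frame of tray between -0.09 and 0.09 m and z of eye_a in the frame of tray below 0.055 m and linear speed of key_a below 0.03 m/s) or (distance between eye_a and hook_1 below 0.016 m or distance between eye_a and hook_2 below 0.016 m or distance between eye_a and hook_3 below 0.016 m)) and ((x of eye_b in the frame of tray between -0.08 and 0.08 m and y of eye_b in the frame of tray between -0.09 and 0.09 m and x of key_b in the frame of tray between -0.08 and 0.08 m and y of key_b in the frame of tray between -0.09 and 0.09 m and z of eye_b in the frame of tray below 0.055 m and linear speed of key_b below 0.03 m/s) or (distance between eye_b and hook_1 below 0.016 m or distance between eye_b and hook_2 below 0.016 m or distance between eye_b and hook_3 below 0.016 m))))); the robot touches nothing.
It fails at once if A loose bystander is pushed more than 30 mm or tipped (distance of any of water_bottle, spice_jar, tomato_can, tape, salt_shaker from where it was at the start of the episode above 0.03 m or angle between any of water_bottle, spice_jar, tomato_can, tape, salt_shaker's own z axis and vertical above 0.5 rad).
It also fails if it takes over 72 s, if anything falls off the work surface, if the arm or the gripper's body presses on something with over 40 N, if the wrist force passes 120 N, or if a joint passes its speed limit or range.

ROBOT

A 6-joint arm with a two-finger parallel gripper is mounted at the origin on a cart in front of the work surface, level with it; the furniture and walls round the work are solid. World frame = base frame: x ahead of the robot, y to its left, z up, the work surface at z = 0. Lengths are in mm, angles in degrees, forces in N, time in s.
With the tool pointing down it reaches from about 300 to 850 mm from the base axis. Payload 4.2 kg.
Tool frame: the origin (TCP) lies at the very end of the fingers, on their centre line; the grasp point (between the pads) lies 19 mm behind it (env.tcp_to_grasp is the distance from the TCP to the grasp point, in mm); z points along the fingers, y is the line along which they close (so a half turn about z gives the same grasp; the last joint's range is limited). The gripper opens to 91 mm and grips with 3 to 60 N. Pads are 32 mm wide; open, the fingers measure 118 mm over their backs; the gripper's body (76 mm by 178 mm) begins 60 mm behind the grasp point.
Start: joints at [-64.515, 18.312, 89.639, -0, 72.044, -1.146], TCP at [257.746, -514.014, 213.976] pointing down, gripper open.
Joint ranges: [-177.97, 177.97], [-48.28, 115.42], [12.27, 149.76], [-77.06, 257.06], [2.81, 150.46], [-146.56, 146.56]. Speed limits (degrees/s): [147.25, 147.25, 180, 180, 180, 180].

INTERFACE

Orientations are given as [roll, pitch, yaw] about the fixed x, y, z axes, in that order (R = Rz(yaw) Ry(pitch) Rx(roll)).
In Python, from workcell import env gives the robot as it stands.
- The arm moves only by the tool move_arm, never from a script. Its argument "plan" is a list of rows, each a list of 3 entries, a list of its own where there are three numbers: the shift along the world's x, y, z in cm, then the turn about the world's z in degrees, then the closure, from 0 (fully open) to 1 (shut). In form: [[[x, y, z], turn, claw], ...]. A call has 1 to 5 rows; each row shifts and turns the commanded pose from where the row before left it; what a row does not reach is not made up. A row lasts 1/10 s, in which the tool goes at most 50 mm and 8.59 degrees, less where a joint would pass 70% of its speed; a pose out of reach is approached as far as the arm can. A call is refused whole if a number of a shift passes 5 or a number of a turn 8.59, either way. A call with a gripper value outside its range is refused whole. The fingers move at their own pace and stop on an object; "squeeze" is the grip in N (left out, the last holds). Time passes only in rows, so rows that do not move let the fingers close. It gives the time, the measured TCP pose, the force, the opening and the grip force at its end, in the units of the state.
- env.state(): the state, without advancing time (a new reading comes with each control period).
- env.grab_frame(name): name is "scene" or "top" or "wrist"; returns a dict with "frame" (480x640x3 uint8, red, green, blue), "z_map" (480x640 float32, mm along the optical axis (not along the pixel's ray), 0 where there is no reading), "fovy" (degrees; the focal length in pixels is half the picture's height over the tangent of half this angle, whatever the lens; pixels are square), "cx", "cy" (the principal point, pixels), "D" ([k1, k2, p1, p2, k3] as OpenCV has them; the pictures are not rectified), "position" and "orientation" of the camera in the world. Camera axes: x right, y down, z forward; pixel columns grow to the right and rows downward; lengths in mm; the calibration is good to about 2 mm. A picture is of the moment at which its call begins.
- env.job_done(): hands the job in; it is judged then, once.
Trained networks look in a picture, given as the dict that the camera call returned (one of the last four; its "shot" number tells which), for a name from the list of things; names that differ only in an ending like _2 or _b are one class to them, and where a whole thing is asked for, a point or a joint stands for the part that bears it (a point fixed in the world has none). Each returns a list of dicts, best first, with "score" (0 to 1); they miss things now and then, are a little off and sometimes report something else, mostly with a low value. They report only what shows in the picture. A call takes as long as a camera call.
- env.search_frame(picture, label): "point" ([column, row] in pixels, amid what is visible of it).
- env.landmark_of(picture, label): "point" ([column, row] in pixels: a listed point, or the origin of a listed thing).
The state is a dict: "time_s": time; "qpos": joint angles; "qvel": joint speeds; "effort": joint torques, N m; "ee_pos": TCP position; "ee_rot": TCP orientation; "force": force on the tool from outside, world axes, zero at the start; "torque": the same for the moment, N m; "gripper_width": finger opening in mm; "gripper_force": force on a finger pad.
Only numpy, scipy, OpenCV 4.12 (cv2) and the standard library are available. Lean on these libraries where they do the work, as an engineer would, in place of code of your own. Each camera call takes 0.05 s, during which the arm holds its last target. There are 200 camera calls.

## Working session

There is one attempt and no reset: what is moved stays moved. The work goes in short steps, Python scripts to look and compute and a tool call to move; the robot and the scene stay as the last step left them, time stands still between calls to the robot, and variables do not carry over. Pictures are saved under pics/ and viewed, at most 10 in all, crops included, and the job is handed in when it is done.

Besides the shell and the picture viewer there is one more tool, called after "Call:" as name([rows], argument=value, ...), one row to a line, values as JSON. move_arm: Moves the arm, as the interface text tells. Its arguments: {"type":"object","properties":{"plan":{"type":"array","items":{"type":"array"}},"squeeze":{"type":"number"}},"required":["plan"]}

```bash
ls; mkdir -p pics
cat > h.py <<'E'
import numpy as np, cv2
from scipy.spatial.transform import Rotation as R
from workcell import env
def K(p):
    f=240/np.tan(np.radians(p["fovy"]/2)); return np.array([[f,0,p["cx"]],[0,f,p["cy"]],[0,0,1.]])
def rot(o):
    o=np.array(o,float)
    return o if o.shape==(3,3) else R.from_euler('xyz',o,degrees=True).as_matrix()
def ray(p,uv):
    n=cv2.undistortPoints(np.array([[uv]],float),K(p),np.array(p["D"],float))[0,0]
    return np.array([n[0],n[1],1.])
def at_depth(p,uv,z): return rot(p["orientation"])@(ray(p,uv)*z)+np.array(p["position"])
def at_h(p,uv,h):
    d=rot(p["orientation"])@ray(p,uv); c=np.array(p["position"]); return c+d*(h-c[2])/d[2]
def cloud(p):
    v,u=np.mgrid[0:480,0:640]; uv=np.stack([u,v],-1).reshape(-1,1,2).astype(float)
    n=cv2.undistortPoints(uv,K(p),np.array(p["D"],float)).reshape(480,640,2)
    z=p["z_map"]; P=np.dstack([n[...,0]*z,n[...,1]*z,z])@rot(p["orientation"]).T+np.array(p["position"])
    P[z==0]=np.nan; return P
def save(p,name,img=None):
    cv2.imwrite("pics/"+name+".png",cv2.cvtColor(p["frame"],cv2.COLOR_RGB2BGR) if img is None else img)
E
python3 - <<'E'
from h import *
for n in ["top","scene"]:
    p=env.grab_frame(n); save(p,n+"0"); print(n,p["position"],p["orientation"],p["fovy"],p["D"])
    for l in ["lockbox","rack","tray","keyhole","hook_1","key_a","eye_a","water_bottle","spice_jar","tomato_can","tape","salt_shaker"]:
        for d in env.landmark_of(p,l)[:4]:
            u,v=d["point"]; z=p["z_map"][int(min(max(v,0),479)),int(min(max(u,0),639))]
            print(l,np.round(d["point"]),round(d["score"],2),np.round(at_depth(p,(u,v),z)))
print(env.state())
E
```

```text
pics
top [ 335.6983428   -44.1962347  1224.33351091] [-168.921189     -0.2242901   -90.32956539] 57.475074617797134 [-0.07366408  0.          0.          0.          0.        ]
lockbox [297. 237.] 0.62 [547.  -1. 102.]
lockbox [191. 184.] 0.49 [704. 292.  77.]
rack [205. 257.] 0.82 [508. 260.  15.]
rack [241. 186.] 0.44 [695. 153.  74.]
rack [221. 245.] 0.37 [523. 190. 126.]
tray [288. 257.] 0.73 [496.  22.  91.]
keyhole [290. 260.] 0.94 [494.  19.  53.]
hook_1 [215. 248.] 0.83 [516. 206. 125.]
hook_1 [189. 248.] 0.78 [537. 307.  11.]
hook_1 [166. 254.] 0.6 [501. 329. 131.]
key_a [195. 252.] 0.59 [507. 257. 128.]
key_a [169. 255.] 0.52 [497. 324. 129.]
key_a [220. 250.] 0.51 [513. 196. 111.]
eye_a [166. 254.] 0.63 [500. 333. 126.]
eye_a [370. 188.] 0.62 [ 677. -196.  116.]
eye_a [218. 246.] 0.57 [522. 199. 131.]
eye_a [190. 253.] 0.49 [503. 271. 127.]
water_bottle [368. 188.] 0.76 [ 681. -191.  103.]
water_bottle [166. 252.] 0.72 [505. 330. 131.]
water_bottle [165. 254.] 0.17 [501. 334. 128.]
spice_jar [241. 189.] 0.54 [690. 155.  67.]
spice_jar [220. 248.] 0.46 [516. 193. 125.]
tom
[... 1283 characters left out ...]
6 [ 332. -288.   16.]
{'time_s': 1.3, 'qpos': array([-6.45163646e+01,  1.83098174e+01,  8.96387928e+01,  5.80829281e-04,
        7.20431279e+01, -1.14787705e+00]), 'qvel': array([ 0.04940655,  0.01652185,  0.00301561, -0.09005016, -0.09868887,
       -0.0574495 ]), 'effort': array([ 5.18272793e-05, -4.12351620e+01, -2.32230270e+01,  7.29254773e-02,
        3.77429207e-02,  5.93450366e-06]), 'ee_pos': array([ 257.73911799, -514.02275735,  213.99823017]), 'ee_rot': array([ 1.79991729e+02, -3.86940807e-04,  2.66313334e+01]), 'force': array([ 0.16964392,  0.70177769, -0.33051048]), 'torque': array([-0.05747845,  0.01481201,  0.05733386]), 'gripper_force': 0.0, 'gripper_width': 91.18004261845479}
```

View pics/top0.png

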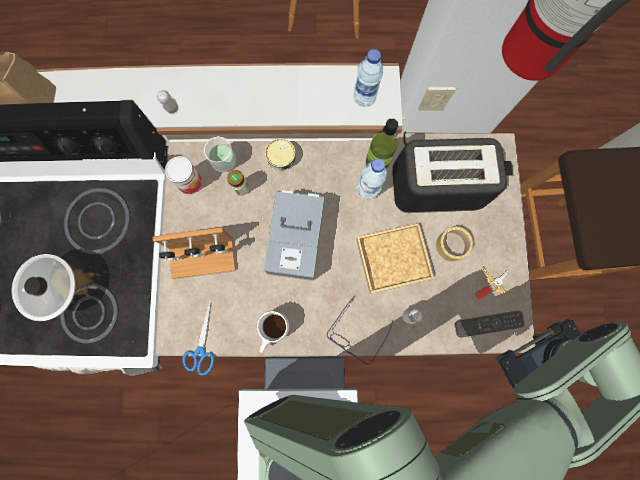

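View pics/scene0.png

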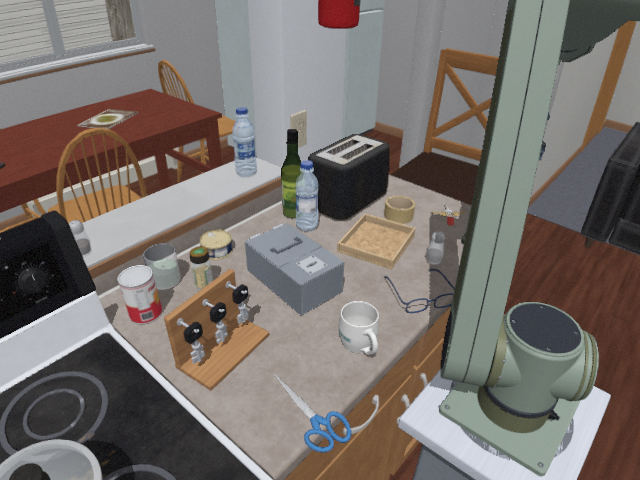

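The top view shows the lock box with its keyhole at (290,260), the rack with three keys at (166–218, 250) on its left, and the tray at (396,257) on its right. The scene view agrees, with keys at (193,340), (219,318) and (240,298). Next I fit the poses more precisely.

Run:
```python
from h import *
p=env.grab_frame("top"); P=cloud(p)
def fit(n,x0,x1,y0,y1,z0,z1):
    m=(P[...,0]>x0)&(P[...,0]<x1)&(P[...,1]>y0)&(P[...,1]<y1)&(P[...,2]>z0)&(P[...,2]<z1)
    q=P[m]; print(n,m.sum(),cv2.minAreaRect(q[:,:2].astype(np.float32)),np.median(q[:,2]))
fit("box",420,720,-90,110,85,103); fit("tray",380,620,-380,-130,20,36); fit("board",480,600,150,370,136,150)
fit("foot",430,580,150,380,9,19)
w=env.grab_frame("wrist"); s=env.state()
Rt=rot(s["ee_rot"]); print(Rt.T@(np.array(w["position"])-s["ee_pos"]), np.round(Rt.T@rot(w["orientation"]),3), w["fovy"],w["D"])
p=env.grab_frame("scene"); print([ (np.round(d["point"],1)) for d in env.landmark_of(p,"hook_1")])
```

```text
box 3990 ((562.694091796875, 5.994293212890625), (130.2754364013672, 223.17872619628906), 81.9237060546875) 94.80951422797023
tray 583 ((491.71917724609375, -239.20947265625), (169.01034545898438, 246.18113708496094), 12.672913551330566) 29.14366011979223
board 408 ((549.0462646484375, 274.885986328125), (15.414909362792969, 177.27243041992188), 7.781284332275391) 143.05734933735403
foot 1486 ((505.802490234375, 269.50103759765625), (94.33155822753906, 181.24307250976562), 8.061163902282715) 13.906145365005045
[  84.30529152    0.76287521 -170.57960144] [[ 0.001 -0.955 -0.297]
 [ 1.     0.001 -0.001]
 [ 0.001 -0.297  0.955]] 70.49866289831817 [-0.02336102  0.          0.          0.          0.        ]
[array([214.2, 309. ]), array([193.8, 328.1]), array([240.6, 293.9])]
```

Call:
move_arm([
  [[1.2, 2.65, 0], 7.27, 0],
  [[1.2, 2.65, 0], 7.27, 0],
  [[1.2, 2.65, 0], 7.27, 0],
  [[1.2, 2.65, 0], 7.27, 0],
  [[1.2, 2.65, 0], 7.27, 0],
])

```text
time_s: 2.0
ee_pos: [318.1, -380.5, 214.1]
ee_rot: [180.0, 0.0, 63.3]
force: [0.8, 0.0, 1.6]
gripper_width: 91.4
gripper_force: 0.0
```

Call:
move_arm([
  [[1.2, 2.65, 0], 7.27, 0],
  [[1.2, 2.65, 0], 7.27, 0],
  [[1.2, 2.65, 0], 7.27, 0],
  [[1.2, 2.65, 0], 7.27, 0],
  [[1.2, 2.65, 0], 7.27, 0],
])

```text
time_s: 2.5
ee_pos: [378.1, -247.9, 214.1]
ee_rot: [180.0, 0.0, 99.6]
force: [0.2, 0.6, 0.3]
gripper_width: 91.2
gripper_force: 0.0
```

Call:
move_arm([
  [[1.2, 2.65, 0], 7.27, 0],
  [[1.2, 2.65, 0], 7.27, 0],
  [[1.2, 2.65, 0], 7.27, 0],
  [[1.2, 2.65, 0], 7.27, 0],
  [[1.2, 2.65, 0], 7.27, 0],
])

```text
time_s: 3.0
ee_pos: [438.1, -115.4, 214.2]
ee_rot: [180.0, 0.0, 136.0]
force: [0.0, -0.5, 0.5]
gripper_width: 91.0
gripper_force: 0.0
```

Call:
move_arm([
  [[1.2, 2.65, 0], 7.27, 0],
  [[1.2, 2.65, 0], 7.27, 0],
  [[1.2, 2.65, -0.5], 7.27, 0],
  [[1.2, 2.65, -0.5], 7.27, 0],
  [[1.0, 2.65, -0.5], 7.27, 0],
])

```text
time_s: 3.5
ee_pos: [496.3, 17.2, 199.0]
ee_rot: [180.0, 0.0, 172.3]
force: [0.5, 0.9, -0.5]
gripper_width: 91.3
gripper_force: 0.0
```

Run:
```python
from h import *
w=env.grab_frame("wrist"); save(w,"w1"); np.savez("w1.npz",**{k:np.array(v) for k,v in w.items()})
for l in ["keyhole","lockbox"]:
    for d in env.landmark_of(w,l)[:3]: print(l,d["point"],d["score"],at_h(w,d["point"],95))
P=cloud(w); print(np.nanmedian(P[200:280,250:390,2]))
```

```text
keyhole [321.8, 239.3] 0.57 [495.69169883  14.28729418  95.        ]
lockbox [321.5, 268.0] 0.74 [521.48825682  10.50468345  95.        ]
lockbox [531.6, 231.7] 0.56 [512.64431238 191.39272824  95.        ]
93.98711668038732
```

View pics/w1.png

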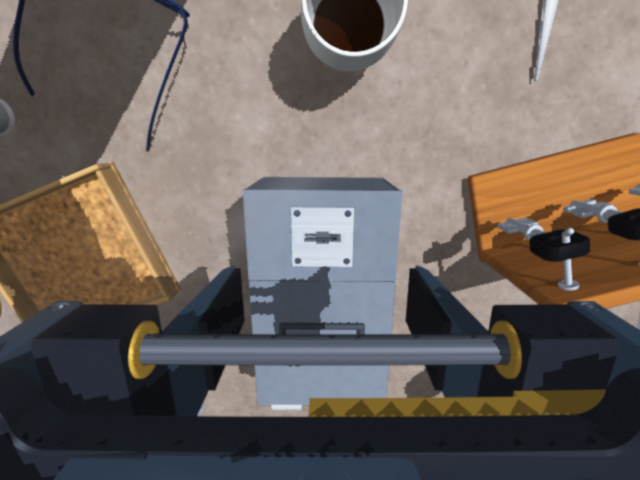

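The wrist view shows the deck plate centred at about (322,238), with the slot level in the picture. The nearest hook and key head are at (560,243). I'll refine the keyhole position from the plate.

Run:
```python
from h import *
w=dict(np.load("w1.npz",allow_pickle=True)); w={k:(v.item() if v.shape==() else v) for k,v in w.items()}
g=cv2.cvtColor(w["frame"],cv2.COLOR_RGB2GRAY)
m=np.zeros_like(g); m[200:275,280:365]=(g[200:275,280:365]>170)*255
n,l,st,c=cv2.connectedComponentsWithStats(m); i=1+np.argmax(st[1:,4]); print(st[i])
ys,xs=np.nonzero(l==i); q=np.array([at_h(w,(x,y),95)[:2] for x,y in zip(xs,ys)],np.float32)
print("plate",cv2.minAreaRect(q))
sl=(g<110); sl[:225]=0; sl[252:]=0; sl[:,:298]=0; sl[:,346:]=0
ys,xs=np.nonzero(sl); q=np.array([at_h(w,(x,y),95)[:2] for x,y in zip(xs,ys)],np.float32)
print("slot",cv2.minAreaRect(q),q.mean(0),len(q))
c=g[195:280,275:370]; save(w,"plate",cv2.resize(w["frame"][195:280,275:370,::-1],None,fx=7,fy=7,interpolation=cv2.INTER_NEAREST))
```

```text
[ 291  207   63   60 3176]
plate ((493.94598388671875, 14.59147834777832), (52.262821197509766, 51.967830657958984), 82.3536376953125)
slot ((494.15521240234375, 14.664748191833496), (28.738876342773438, 7.933672904968262), 82.35852813720703) [494.3601    16.201973] 193
```

View pics/plate.png

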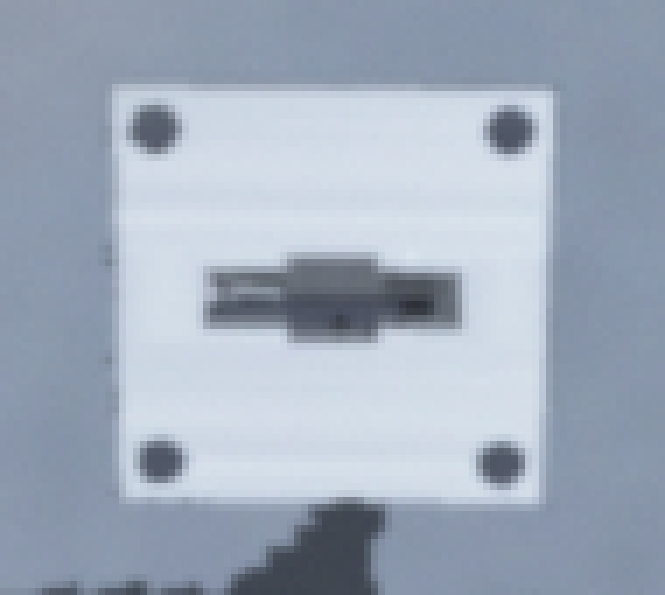

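Call:
move_arm([
  [[-1.2, 4, 0.6], 3, 0],
  [[-1.2, 4, 0.6], 3, 0],
  [[-1.2, 4, 0.6], 3, 0.2],
  [[-1.2, 4, 0.6], 3, 0.3],
  [[-1.2, 4, 0.6], 3.6, 0.35],
])

```text
time_s: 4.15
ee_pos: [435.2, 216.2, 229.7]
ee_rot: [-180.0, 0.1, -172.4]
force: [0.8, 0.8, -0.2]
gripper_width: 69.7
gripper_force: 0.0
```

The enlarged crop shows the slot centred on the plate, about 12 px per mm of slot length. The keyhole is at about (494.0, 14.6), with the slot at 82.3°.

Run:
```python
from h import *
w=env.grab_frame("wrist"); save(w,"w2"); np.savez("w2.npz",**{k:np.array(v) for k,v in w.items()})
for l,h in [("hook_1",121.5),("eye_a",115),("key_a",75)]:
    for d in env.landmark_of(w,l)[:4]: print(l,np.round(d["point"],1),round(d["score"],2),np.round(at_h(w,d["point"],h),1))
print(env.state()["ee_pos"],w["position"])
```

```text
hook_1 [370.4 321.5] 0.93 [509.9 268.6 121.5]
hook_1 [439.4 325.6] 0.67 [505.8 333.6 121.5]
hook_1 [294.8 323.5] 0.61 [521.3 199.1 121.5]
hook_1 [428.8 299.9] 0.58 [480.9 317.6 121.5]
eye_a [440.  317.8] 0.84 [501.  335.1 115. ]
eye_a [297.1 322.3] 0.78 [523.6 201.  115. ]
eye_a [369.5 318.8] 0.59 [510.8 268.7 115. ]
key_a [367.1 302.1] 0.91 [513.7 271.8  75. ]
key_a [304.4 300.6] 0.78 [520.8 205.4  75. ]
key_a [427.7 300.3] 0.52 [503.2 335.5  75. ]
[435.6482347  215.46942743 229.26351042] [351.29848313 204.22754614 400.20654503]
```

View pics/w2.png

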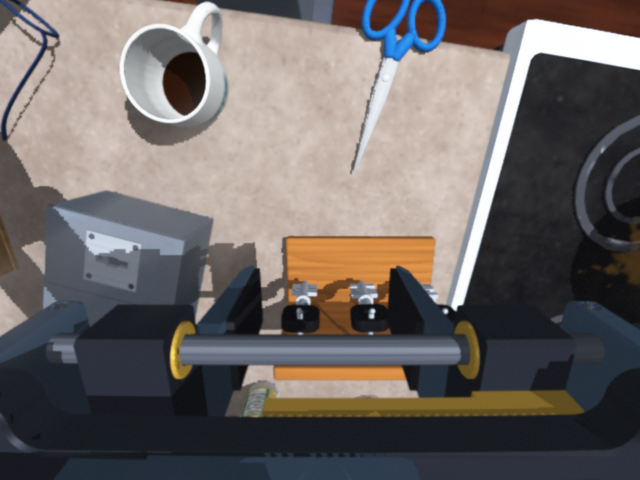

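The wrist view shows two key heads at (300,319) and (370,317). The third is hidden by the right finger. The rack foot's front edge at row 237 is level, so the rack yaw is about 7.6°.

Run:
```python
from h import *
w=dict(np.load("w2.npz",allow_pickle=True)); w={k:(v.item() if v.shape==() else v) for k,v in w.items()}
a,b=at_h(w,(287,237),14),at_h(w,(434,237),14); print("foot edge",a,b,(a+b)/2)
P=cloud(w); g=w["frame"].max(2)
for c0,c1 in [(270,330),(340,392)]:
    m=np.zeros((480,640),bool); m[295:337,c0:c1]=1
    q=P[m&(P[...,2]>118)&(P[...,2]<134)&(g<60)]
    if len(q): print(len(q),np.median(q,0),q.min(0),q.max(0),cv2.minAreaRect(q[q[:,2]>124,:2].astype(np.float32)))
```

```text
foot edge [472.06066222 175.53942122  14.        ] [448.84831797 348.8683803   14.        ] [460.4544901  262.20390076  14.        ]
550 [517.59087513 203.58960815 127.59830154] [511.9384447  185.40745445 118.03834302] [527.19191314 221.00232103 130.369872  ] ((519.9301147460938, 203.62506103515625), (12.350872993469238, 32.45995330810547), 5.074110984802246)
521 [508.53464982 266.06684608 127.72211535] [502.49497967 250.35275708 118.09367231] [517.9767269  284.56418167 130.55829172] ((510.232421875, 268.27630615234375), (11.956104278564453, 32.193992614746094), 9.467535972595215)
```

Call:
move_arm([
  [[4.2, -0.6, 0], 0, 0.4],
  [[4.2, -0.6, 0], 0, 0.4],
  [[0, 0, -4], 0, 0.4],
  [[0, 0, -3], 0, 0.4],
  [[0, 0, -2], 0, 0.4],
], squeeze=30)

```text
time_s: 4.85
ee_pos: [519.3, 200.8, 136.3]
ee_rot: [-179.9, -0.2, -172.6]
force: [0.0, -0.8, -0.3]
gripper_width: 55.0
gripper_force: 0.0
```

Call:
move_arm([
  [[0, 0, -2], 0, 0.4],
  [[0, 0, -1.5], 0, 0.4],
  [[0, 0, -1], 0, 0.4],
  [[0, 0, 0], 0, 0.4],
])

```text
time_s: 5.25
ee_pos: [519.2, 202.0, 92.7]
ee_rot: [-179.9, -0.2, -172.5]
force: [-0.3, 0.1, -0.4]
gripper_width: 54.6
gripper_force: 0.0
```

Call:
move_arm([
  [[0, 0.15, 0.1], 0, 0.7],
  [[0, 0, 0], 0, 0.7],
  [[0, 0, 0], 0, 0.7],
  [[0, 0, 0], 0, 0.7],
], squeeze=35)

```text
time_s: 5.65
ee_pos: [520.4, 205.6, 95.9]
ee_rot: [180.0, 0.1, -172.4]
force: [-0.2, -0.4, 2.1]
gripper_width: 35.9
gripper_force: 35.0
```

Call:
move_arm([
  [[0, 0, 0.5], 0, 0.7],
  [[0, 0, 0.4], 0, 0.7],
  [[-2, -0.27, 0], 0, 0.7],
  [[-2, -0.26, 0], 0, 0.7],
  [[-2, -0.26, 0], 0, 0.7],
])

```text
time_s: 6.15
ee_pos: [459.0, 197.5, 104.1]
ee_rot: [180.0, -0.0, -172.4]
force: [-0.7, 0.4, -0.6]
gripper_width: 35.6
gripper_force: 35.0
```

Call:
move_arm([
  [[0, 0, 2], 0, 0.7],
  [[0, 0, 3.5], 0, 0.7],
  [[0, -2, 2.5], -3, 0.7],
  [[0.6, -3, 1], -3, 0.7],
  [[0.6, -3, 0], -3, 0.7],
])

```text
time_s: 6.65
ee_pos: [472.8, 117.4, 196.4]
ee_rot: [179.9, 0.3, 178.6]
force: [0.8, -0.1, -0.4]
gripper_width: 36.0
gripper_force: 35.0
```

Call:
move_arm([
  [[0.8, -4, 0], -3, 0.7],
  [[0.7, -3.5, 0], -3.2, 0.7],
  [[0.7, -2.8, 0], 0, 0.7],
  [[0, 0, 0], 0, 0.7],
])

```text
time_s: 7.05
ee_pos: [494.4, 11.9, 194.3]
ee_rot: [-180.0, 0.1, 172.2]
force: [-0.1, 0.3, -0.7]
gripper_width: 35.5
gripper_force: 35.0
```

Run:
```python
from h import *
w=env.grab_frame("wrist"); save(w,"w3"); np.savez("w3.npz",**{k:np.array(v) for k,v in w.items()})
print(env.state()["ee_pos"],env.state()["ee_rot"])
for l in ["key_a","eye_a","keyhole"]:
    for d in env.landmark_of(w,l)[:3]: print(l,np.round(d["point"],1),round(d["score"],2))
c=w["frame"][180:380,230:420,::-1]; save(w,"w3c",cv2.resize(c,None,fx=3,fy=3,interpolation=cv2.INTER_NEAREST))
```

```text
[493.82793028  13.48151123 194.13509585] [ 1.79979543e+02 -3.05175327e-03  1.72264409e+02]
key_a [323.2 279. ] 0.82
eye_a [324.8 315.1] 0.79
```

View pics/w3c.png

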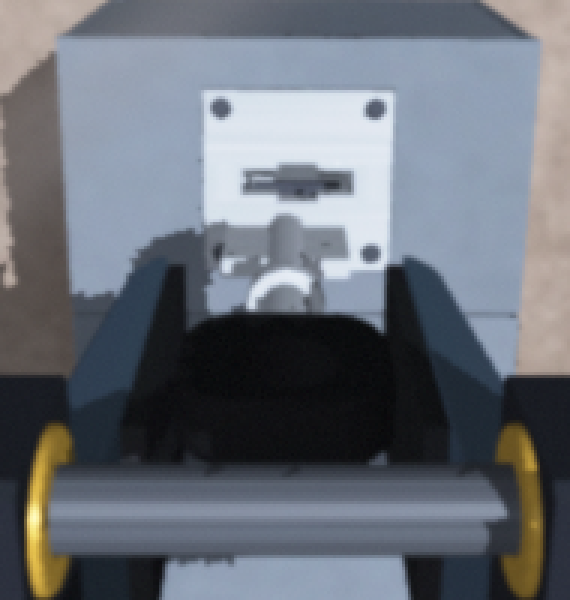

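The crop shows the key held upright. Its round tip is at image (325,252), the bit spans columns 303–345 near row 260, and the collar is near (323,276). The slot is at about (329,241).

```bash
cat >> h.py <<'E'
def load(n):
    w=dict(np.load(n,allow_pickle=True)); return {k:(v.item() if v.shape==() else v) for k,v in w.items()}
def proj(p,X):
    Rw=rot(p["orientation"]); X=(np.atleast_2d(X)-np.array(p["position"]))@Rw
    return cv2.projectPoints(X,np.zeros(3),np.zeros(3),K(p),np.array(p["D"],float))[0][:,0]
E
python3 - <<'E'
from h import *
w=load("w3.npz"); s=env.state(); T=np.array(s["ee_pos"]); Rz=R.from_euler('z',s["ee_rot"][2],degrees=True).as_matrix()
for dx in (-3,0,3):
    o=T+Rz@np.array([dx,0,-20.5])
    # key pts: tip sphere, bit bottom left/right, collar centre front
    pts=np.array([[0,0,-43],[4.5,0,-36],[0,14,-36],[0,-14,-36],[0,14,-8],[0,-14,-8],[8,0,5],[0,0,5],[6,0,54],[-6,0,54]])
    print(dx,np.round(proj(w,o+pts@Rz.T),1).tolist())
print("hole",proj(w,[[494,14.6,95]]))
P=cloud(w)
for r,c in [(254,325),(258,325),(262,310),(262,338),(276,323),(278,318),(278,329),(295,325),(300,325),(310,325),(320,325)]:
    print((r,c),np.round(Rz.T@(P[r,c]-T),1),w["frame"][r,c])
E
```

```text
-3 [[330.1, 257.8], [330.2, 255.3], [310.6, 261.3], [349.8, 261.2], [308.9, 277.0], [352.9, 276.8], [331.3, 273.2], [331.3, 285.5], [333.3, 319.0], [333.2, 341.6]]
0 [[330.1, 254.0], [330.2, 251.3], [310.6, 257.4], [349.9, 257.2], [308.8, 272.6], [353.0, 272.4], [331.3, 268.5], [331.3, 280.9], [333.3, 313.1], [333.2, 336.1]]
3 [[330.1, 250.1], [330.2, 247.3], [310.5, 253.4], [350.0, 253.2], [308.7, 268.2], [353.1, 268.0], [331.3, 263.7], [331.3, 276.3], [333.3, 307.2], [333.2, 330.4]]
hole [[328.63243713 240.42950506]]
(254, 325) [  4.    3.7 -52.3] [124 131 142]
(258, 325) [  4.1   3.7 -44. ] [124 131 143]
(262, 310) [  1.9  13.8 -42.3] [125 132 144]
(262, 338) [  1.5  -5.  -43.1] [119 127 137]
(276, 323) [nan nan nan] [120 128 138]
(278, 318) [  2.7   7.9 -13.7] [142 150 163]
(278, 329) [  3.4   1.4 -12.1] [135 143 155]
(295, 325) [3.3 3.8 9.8] [14 13 15]
(300, 325) [ 0.7  3.8 10.3] [14 15 17]
(310, 325) [ 4.9  3.8 28.7] [12 12 13]
(320, 325) [ 3.1  3.8 34.6] [16 16 18]
```

```bash
cat > meas.py <<'E'
from h import *
env.grab_frame("wrist"); s0=env.state(); w=env.grab_frame("wrist"); s=env.state(); np.savez("w4.npz",**{k:np.array(v) for k,v in w.items()})
T=np.array(s["ee_pos"]); print(s0["ee_pos"],T,s["ee_rot"],s["time_s"])
Rz=R.from_euler('z',s["ee_rot"][2],degrees=True).as_matrix()
print("cam off",Rz.T@(np.array(w["position"])-T))
P=cloud(w); L=(P-T)@Rz   # tool-aligned, z up
def m(n,z0,z1,dark=None):
    k=(abs(L[...,0])<14)&(abs(L[...,1])<21)&(L[...,2]>z0)&(L[...,2]<z1)
    q=L[k]
    if len(q)>5: print(n,len(q),"x",np.round(np.percentile(q[:,0],[2,50,98]),1),"y",np.round(np.percentile(q[:,1],[2,50,98]),1))
m("head",20,32); m("head lo",2,14); m("collar",-20,-13); m("bit top",-36,-28); m("bit low",-56,-44); m("tip",-63,-57)
E
python3 meas.py
python3 - <<'E'
from h import *
w=load("w4.npz"); c=w["frame"][225:305,285:370,::-1]; save(w,"w4c",cv2.resize(c,None,fx=7,fy=7,interpolation=cv2.INTER_NEAREST))
E
```

```text
[493.44025895  15.50586724 194.02369409] [493.46442302  15.56690226 194.01402041] [ 1.79981494e+02 -1.17051717e-02  1.72514967e+02] 7.35
cam off [ 84.39299144   0.89825835 170.60616373]
head 1449 x [-5.4  5.8 11.9] y [-17.2   1.5  18.8]
head lo 1098 x [-2.2  6.3 11.6] y [-17.2   1.   18.8]
collar 256 x [-0.2  5.1  8.5] y [-6.7  0.7  8.2]
bit top 103 x [-1.1  3.   5.5] y [-13.3  -0.2  14. ]
bit low 244 x [2.5 3.1 5.3] y [-12.9   0.4  13.9]
tip 26 x [2.8 3.9 5.2] y [-8.5  0.4 10.7]
```

View pics/w4c.png

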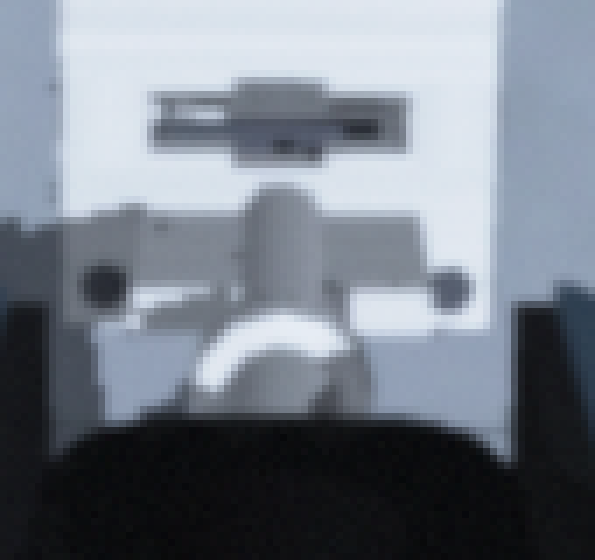

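Run:
```python
from h import *
w=load("w4.npz"); s=env.state(); T=np.array(s["ee_pos"]); Rz=R.from_euler('z',s["ee_rot"][2],degrees=True).as_matrix()
print("hole proj",proj(w,[[494,14.6,95]]),"hole from px",at_h(w,(325.0,242.2),95))
print("cols at bit z",at_h(w,(345.3,258),T[2]-56.5)-T)
for dx in (-1,0,1,2):
    o=T+Rz@np.array([dx,0.4,-20.5])
    a=np.linspace(0,np.pi,9); sph=np.array([[4.5*np.cos(t)*0+4.5*np.sin(t),0,-38.5-4.5*np.cos(t)] for t in a])
    q=proj(w,o+sph@Rz.T); e=proj(w,o+np.array([[2.25,14,-36],[2.25,-14,-36],[0,0,54],[8,0,5],[6,0,54],[-6,0,54]])@Rz.T)
    print(dx,"tip top row",q[:,1].min(),q[0,0],"bit",np.round(e,1).tolist())
g=w["frame"].max(2); print(g[280:345:2,325].tolist()); print(g[248:258,325].tolist(), g[252:262,338].tolist(), g[257,298:350].tolist())
```

```text
hole proj [[324.25461151 242.21494945]] hole from px [494.06791286  15.2169288   95.        ]
cols at bit z [  0.86888191  14.09313157 -56.5       ]
-1 tip top row 253.13925786097224 324.92352704014957 bit [[305.3, 257.6], [344.6, 257.6], [325.3, 329.4], [325.1, 272.4], [325.3, 317.9], [325.3, 340.7]]
0 tip top row 251.82910804918836 324.9243106704355 bit [[305.2, 256.3], [344.6, 256.3], [325.3, 327.5], [325.1, 270.8], [325.3, 316.0], [325.3, 338.8]]
1 tip top row 250.51576017023334 324.92509596714444 bit [[305.2, 255.0], [344.7, 255.0], [325.3, 325.6], [325.1, 269.2], [325.3, 314.0], [325.3, 337.0]]
2 tip top row 249.1992052646062 324.9258829339349 bit [[305.2, 253.7], [344.7, 253.7], [325.3, 323.7], [325.1, 267.6], [325.3, 312.0], [325.3, 335.1]]
[145, 145, 76, 18, 15, 14, 19, 19, 17, 18, 16, 16, 18, 18, 18, 14, 14, 16, 17, 22, 18, 17, 18, 18, 17, 16, 17, 35, 63, 79, 102, 109, 116]
[172, 226, 228, 187, 153, 145, 143, 142, 143, 142] [237, 238, 234, 204, 162, 148, 148, 145, 145, 147] [129, 127, 128, 128, 128, 127, 132, 141, 141, 127, 126, 139, 144, 147, 146, 147, 147, 148, 147, 147, 145, 138, 123, 121, 128, 132, 139, 142, 146, 149, 154, 158, 158, 152, 148, 148, 149, 149, 149, 149, 148, 147, 148, 148, 148, 150, 170, 217, 235, 238, 239, 239]
```

Call:
move_arm([
  [[0.1, 0, -1.5], 0, 0.7],
  [[0, 0, -1.5], 0, 0.7],
  [[0, 0, 0], 0, 0.7],
  [[0, 0, -0.4], 0, 0.7],
  [[0, 0, -0.4], 0, 0.7],
])

```text
time_s: 7.85
ee_pos: [495.3, 15.0, 156.5]
ee_rot: [180.0, 0.1, 172.5]
force: [-0.3, 0.6, -0.9]
gripper_width: 35.6
gripper_force: 35.0
```

Call:
move_arm([
  [[0, 0, -0.3], 0, 0.7],
  [[0, 0, -0.3], 0, 0.7],
  [[0, 0, 0], 0, 0.7],
])

```text
time_s: 8.15
ee_pos: [494.6, 14.6, 149.7]
ee_rot: [180.0, -0.0, 172.4]
force: [-0.1, 0.6, -0.1]
gripper_width: 35.6
gripper_force: 35.0
```

Call:
move_arm([
  [[0, 0, -0.8], 0, 0.7],
  [[0, 0, -0.8], 0, 0.7],
  [[0, 0, -0.8], 0, 0.7],
  [[0, 0, -0.6], 0, 0.7],
  [[0, 0, 0], 0, 0.7],
])

```text
time_s: 8.65
ee_pos: [494.0, 14.5, 118.8]
ee_rot: [-180.0, -0.1, 172.4]
force: [-0.1, 0.2, -0.5]
gripper_width: 35.3
gripper_force: 35.0
```

Call:
move_arm([
  [[0, 0, -0.3], 0, 0.7],
  [[0, 0, -0.2], 0, 0.7],
  [[0, 0, 0], 0, 0.7],
])

```text
time_s: 8.95
ee_pos: [495.1, 14.6, 116.0]
ee_rot: [180.0, 0.1, 172.4]
force: [-2.1, -0.2, 4.8]
gripper_width: 35.8
gripper_force: 35.0
```

Call:
move_arm([
  [[0, 0, 0], -6, 0.7],
  [[0, 0, 0], -6, 0.7],
  [[0, 0, 0], -6, 0.7],
  [[0, 0, 0], -6, 0.7],
  [[0, 0, 0], -3, 0.7],
])

```text
time_s: 9.45
ee_pos: [495.0, 14.6, 116.0]
ee_rot: [180.0, 0.1, 145.5]
force: [-0.1, -0.2, 4.1]
gripper_width: 35.3
gripper_force: 35.0
```

Call:
move_arm([
  [[0, 0, 0], -3, 0.7],
  [[0, 0, 0], -3, 0.7],
  [[0, 0, 0], 0, 0.7],
])

```text
time_s: 9.75
ee_pos: [495.8, 14.1, 116.0]
ee_rot: [180.0, 0.2, 139.6]
force: [-0.6, -1.9, 5.3]
gripper_width: 35.9
gripper_force: 35.0
```

```bash
python3 -c "
from h import *
s=env.state(); print(s['torque'],s['force'],s['ee_rot'],s['gripper_width'])"
```

```text
[-0.34260153 -0.11553306  0.95174534] [-0.56383726 -1.90346967  5.34295824] [179.969193     0.18603429 139.63218546] 35.900438995319064
```

Run:
```python
from h import *
w=env.grab_frame("wrist"); c=w["frame"][200:380,230:420,::-1]; save(w,"w5c",cv2.resize(c,None,fx=3,fy=3,interpolation=cv2.INTER_NEAREST))
np.savez("w5.npz",**{k:np.array(v) for k,v in w.items()})
s=env.state(); print(s["torque"],s["ee_rot"])
```

```text
[-0.3407813  -0.1809859   1.01327276] [179.9622651    0.18158312 139.64654703]
```

View pics/w5c.png

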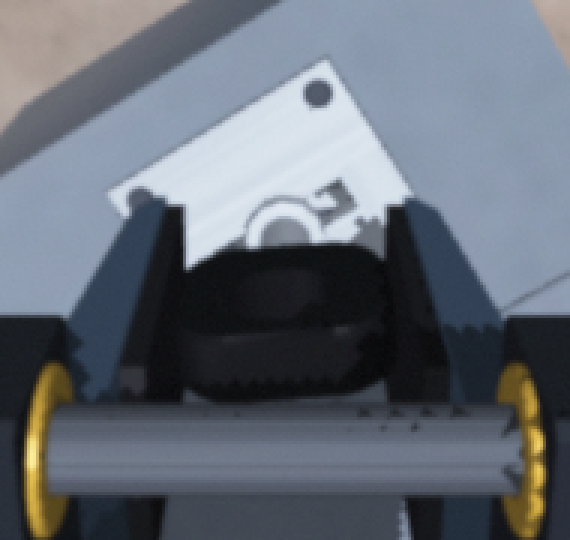

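The crop shows the key home: collar ring at (283,225), slot uncovered behind it, and the head tilted a few degrees against the pads. I'll turn a little more with a firmer grip.

Call:
move_arm([
  [[0, 0, 0], 0, 0.7],
  [[0, 0, 0], -3, 0.7],
  [[0, 0, 0], -3, 0.7],
  [[0, 0, 0], 0, 0.7],
], squeeze=55)

```text
time_s: 10.2
ee_pos: [496.1, 13.6, 116.0]
ee_rot: [180.0, 0.2, 133.7]
force: [1.9, -3.5, 5.2]
gripper_width: 35.8
gripper_force: 55.0
```

Run:
```python
from h import *
w=env.grab_frame("wrist"); s=env.state(); print(s["torque"],s["ee_rot"],s["gripper_width"])
a=load("w5.npz")
for n,q in (("before",a),("now",w)):
    g=q["frame"].max(2)[265:340,285:370]; print(n,[int(np.argmax(g[:,c]<45))+265 for c in range(10,70,5)])
```

```text
[-0.64147712 -0.30773793  1.34916608] [179.96132566   0.24406955 133.72346446] 36.015917602383276
before [289, 286, 284, 284, 284, 283, 283, 282, 282, 282, 282, 283]
now [289, 286, 284, 283, 283, 282, 281, 281, 280, 280, 280, 281]
```

```bash
cat > ang.py <<'E'
from h import *
def ang(w,T,yaw,n):
    Rz=R.from_euler('z',yaw,degrees=True).as_matrix(); L=(cloud(w)-T)@Rz
    k=(L[...,0]>0)&(L[...,0]<14)&(abs(L[...,1])<15)&(L[...,2]>8)&(L[...,2]<29)&(w["frame"].max(2)<40)
    q=L[k]; f=np.polyfit(q[:,1],q[:,0],1)
    for _ in range(3):
        r=q[:,0]-np.polyval(f,q[:,1]); q=q[abs(r)<2*r.std()]; f=np.polyfit(q[:,1],q[:,0],1)
    a=-np.degrees(np.arctan(f[0])); print(n,len(q),"key rel tool",round(a,2),"x face",round(f[1],2),"key yaw",round(yaw+a,1))
if __name__=="__main__":
    ang(load("w4.npz"),np.array([493.46,15.57,194.01]),172.5,"base"); ang(load("w5.npz"),np.array([495.8,14.1,116]),139.64,"w5")
    w=env.grab_frame("wrist"); s=env.state(); ang(w,np.array(s["ee_pos"]),s["ee_rot"][2],"now"); print(s["torque"],s["ee_pos"])
E
python3 ang.py
```

```text
base 838 key rel tool -0.3 x face 6.32 key yaw 172.2
w5 896 key rel tool 5.35 x face 7.52 key yaw 145.0
now 911 key rel tool 8.42 x face 8.24 key yaw 142.2
[-0.6493002  -0.26033253  1.35960735] [496.08255807  13.61833495 116.04698978]
```

Call:
move_arm([
  [[0, 0, 0], -4, 0.7],
  [[0, 0, 0], -4, 0.7],
  [[0, 0, 0], 0, 0.7],
], squeeze=60)

```text
time_s: 10.6
ee_pos: [495.8, 13.4, 116.0]
ee_rot: [180.0, 0.2, 125.6]
force: [-0.3, -3.1, 5.3]
gripper_width: 35.6
gripper_force: 60.0
```

```bash
python3 ang.py | tail -2
```

```text
now 914 key rel tool 16.9 x face 8.62 key yaw 142.6
[-0.77544326 -0.1307816   1.14488922] [495.77721959  13.43177117 116.03185689]
```

This is a wrong key: it stopped dead at 30° of its own turn while the gripper slipped round it. I'll open, realign with the head, and regrip.

Call:
move_arm([
  [[0, 0, 0], 0, 0.42],
  [[0, 0, 0], 0, 0.42],
  [[0, 0, 0], 8, 0.42],
  [[0, 0, 0], 8.5, 0.42],
  [[0, 0, 0], 0, 0.42],
])

```text
time_s: 11.15
ee_pos: [494.4, 14.9, 114.5]
ee_rot: [180.0, -0.1, 141.9]
force: [0.1, -0.1, -0.0]
gripper_width: 53.3
gripper_force: 0.0
```

```bash
python3 ang.py | tail -2
```

```text
now 852 key rel tool 15.04 x face 6.46 key yaw 156.8
[ 0.03856066 -0.17954237  0.02506137] [494.40936815  14.84979901 114.59862116]
```

Call:
move_arm([
  [[0, 0, 0], 7.5, 0.42],
  [[0, 0, 0], 7.5, 0.42],
  [[0, 0, 0], 0, 0.42],
  [[0, 0, 0], 0, 0.7],
  [[0, 0, 0], 0, 0.7],
], squeeze=40)

```text
time_s: 11.7
ee_pos: [494.7, 14.6, 114.9]
ee_rot: [180.0, -0.0, 156.8]
force: [0.5, -0.6, -0.0]
gripper_width: 39.5
gripper_force: 0.0
```

Call:
move_arm([
  [[0, 0, 0], 0, 0.7],
])

```text
time_s: 11.8
ee_pos: [494.8, 14.6, 115.0]
ee_rot: [180.0, 0.0, 156.8]
force: [0.1, 1.1, 0.3]
gripper_width: 35.9
gripper_force: 40.0
```

```bash
python3 ang.py | tail -2
```

```text
now 837 key rel tool 0.3 x face 6.41 key yaw 157.2
[ 0.14074607 -0.2342664  -0.06668205] [494.80131308  14.66574408 114.9720173 ]
```

Call:
move_arm([
  [[0, 0, 0], 5, 0.7],
  [[0, 0, 0], 5, 0.7],
  [[0, 0, 0], 5.2, 0.7],
  [[0, 0, 0], 0, 0.7],
  [[0, 0, 0], 0, 0.7],
])

```text
time_s: 12.35
ee_pos: [494.7, 14.6, 114.9]
ee_rot: [180.0, -0.0, 172.0]
force: [-1.0, -0.1, -0.5]
gripper_width: 35.8
gripper_force: 40.0
```

Call:
move_arm([
  [[0, 0, 0.5], 0, 0.7],
  [[0, 0, 0.5], 0, 0.7],
  [[0, 0, 0.5], 0, 0.7],
  [[0, 0, 0], 0, 0.7],
])

```text
time_s: 12.75
ee_pos: [495.4, 14.6, 131.0]
ee_rot: [180.0, 0.1, 172.1]
force: [-0.2, -0.7, -0.3]
gripper_width: 35.7
gripper_force: 40.0
```

Call:
move_arm([
  [[0, 0, 3.5], 0, 0.7],
  [[0, 0, 3], 0, 0.7],
  [[-0.5, 3.1, 0], 2.5, 0.7],
  [[-0.6, 3, 0], 2.5, 0.7],
  [[-0.6, 3, 0], 2.6, 0.7],
])

```text
time_s: 13.25
ee_pos: [477.5, 106.4, 195.3]
ee_rot: [180.0, 0.0, 179.8]
force: [0.3, -0.3, -1.5]
gripper_width: 35.7
gripper_force: 40.0
```

Call:
move_arm([
  [[-0.6, 3, 0], 2.6, 0.7],
  [[-0.6, 3, 0], 2.6, 0.7],
  [[-0.6, 3, 0], 2.6, 0.7],
  [[0, 0, -3], 0, 0.7],
  [[0, 0, -3], 0, 0.7],
])

```text
time_s: 13.75
ee_pos: [460.2, 196.9, 135.1]
ee_rot: [180.0, 0.2, -172.4]
force: [1.1, -0.2, -0.7]
gripper_width: 35.6
gripper_force: 40.0
```

Call:
move_arm([
  [[0, 0, -2], 0, 0.7],
  [[0, 0, -1], 0, 0.7],
  [[0, 0, 0], 0, 0.7],
  [[0, 0, 0], 0, 0.7],
])

```text
time_s: 14.15
ee_pos: [460.5, 195.8, 105.8]
ee_rot: [180.0, 0.1, -172.5]
force: [0.7, -0.2, -0.4]
gripper_width: 35.9
gripper_force: 40.0
```

```bash
python3 ang.py | tail -2
```

```text
now 866 key rel tool 0.46 x face 6.88 key yaw -172.0
[ 0.09858918 -0.14398494 -0.01017533] [460.68708858 195.85553078 106.09395636]
```

Call:
move_arm([
  [[0, 0, -0.2], 0, 0.7],
  [[1.5, 0.2, 0], 0, 0.7],
  [[1.5, 0.2, 0], 0, 0.7],
  [[1.5, 0.2, 0], 0, 0.7],
  [[0, 0, 0], 0, 0.7],
])

```text
time_s: 14.7
ee_pos: [507.0, 202.0, 103.7]
ee_rot: [180.0, 0.2, -172.5]
force: [-0.2, 0.1, -0.4]
gripper_width: 35.5
gripper_force: 40.0
```

Call:
move_arm([
  [[0.8, 0.1, 0], 0, 0.7],
  [[0.6, 0.08, 0], 0, 0.7],
  [[0, 0, 0], 0, 0.7],
])

```text
time_s: 15.0
ee_pos: [519.4, 203.5, 103.1]
ee_rot: [180.0, 0.0, -172.5]
force: [-0.9, -0.2, -0.5]
gripper_width: 36.0
gripper_force: 40.0
```

Call:
move_arm([
  [[0, 0, -0.4], 0, 0.7],
  [[0, 0, -0.4], 0, 0.7],
  [[0, 0, -0.1], 0, 0.7],
  [[0, 0, 0], 0, 0.7],
])

```text
time_s: 15.4
ee_pos: [518.4, 203.3, 94.7]
ee_rot: [180.0, 0.0, -172.5]
force: [-1.7, -1.1, 6.6]
gripper_width: 35.7
gripper_force: 40.0
```

Call:
move_arm([
  [[0, 0, 0], 0, 0.4],
  [[0, 0, 0], 0, 0.4],
  [[0, 0, 0], 0, 0.4],
  [[0, 0, 1], 0, 0.4],
  [[0, 0, 2], 0, 0.4],
])

```text
time_s: 15.9
ee_pos: [517.7, 203.0, 123.3]
ee_rot: [-180.0, -0.2, -172.5]
force: [0.1, 0.4, 0.0]
gripper_width: 54.6
gripper_force: 0.0
```

Run:
```python
from h import *
p=env.grab_frame("scene"); s=env.state(); print(s["ee_pos"],s["force"])
for l in ("key_a","eye_a"):
    for d in env.landmark_of(p,l)[:4]:
        u,v=d["point"]; print(l,np.round(d["point"]),round(d["score"],2),np.round(at_depth(p,(u,v),p["z_map"][int(v),int(u)])))
save(p,"s2",cv2.resize(p["frame"][240:400,150:290,::-1],None,fx=3.5,fy=3.5))
```

```text
[520.33893341 203.99317673 127.61567775] [1.81716378 0.38779444 1.95994831]
key_a [240. 310.] 0.85 [582. 162.  -1.]
key_a [196. 347.] 0.84 [496. 338.  79.]
key_a [220. 326.] 0.84 [506. 271.  78.]
eye_a [218. 312.] 0.98 [501. 275. 123.]
eye_a [240. 294.] 0.9 [508. 213. 125.]
eye_a [195. 328.] 0.67 [496. 331. 125.]
```

View pics/s2.png

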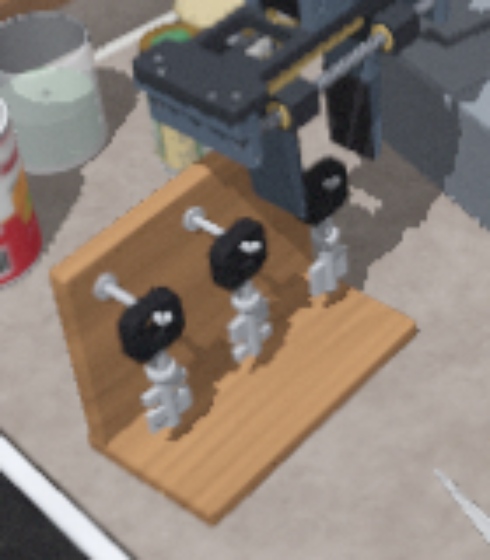

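The crop shows the first key hanging back on its hook, with all three heads on the rods. Now the middle key.

Call:
move_arm([
  [[0, 0, 3], 0, 0.43],
  [[-0.2, 1.5, 0], 0, 0.43],
  [[-0.3, 2, 0], 0, 0.43],
  [[-0.3, 2, 0], 0, 0.43],
  [[-0.2, 1, 0], 0, 0.43],
])

```text
time_s: 16.55
ee_pos: [508.0, 269.9, 152.9]
ee_rot: [180.0, -0.1, -172.4]
force: [-1.0, 0.9, 0.4]
gripper_width: 51.8
gripper_force: 0.0
```

Call:
move_arm([
  [[0, 0, 0], 0, 0.43],
  [[0, 0, -1.5], 0, 0.43],
  [[0, 0, -2], 0, 0.43],
  [[0, 0, -1.7], 0, 0.43],
  [[0, 0, -1], 0, 0.43],
])

```text
time_s: 17.05
ee_pos: [508.0, 267.2, 90.2]
ee_rot: [-179.9, -0.1, -172.5]
force: [0.3, 0.5, 0.2]
gripper_width: 52.2
gripper_force: 0.0
```

Call:
move_arm([
  [[0, 0, 0], 0, 0.43],
  [[0, 0, 0], 0, 0.43],
])

```text
time_s: 17.25
ee_pos: [509.1, 268.2, 92.3]
ee_rot: [180.0, 0.0, -172.5]
force: [1.1, -0.4, 0.5]
gripper_width: 51.9
gripper_force: 0.0
```

Call:
move_arm([
  [[0.1, 0, 0.25], 0, 0.43],
  [[0, 0, 0], 0, 0.7],
  [[0, 0, 0], 0, 0.7],
  [[0, 0, 0], 0, 0.7],
  [[0, 0, 0], 0, 0.7],
], squeeze=45)

```text
time_s: 17.75
ee_pos: [510.1, 268.6, 95.0]
ee_rot: [180.0, 0.1, -172.5]
force: [0.1, 0.5, 3.2]
gripper_width: 35.9
gripper_force: 45.0
```

Call:
move_arm([
  [[0, 0, 0.5], 0, 0.7],
  [[0, 0, 0.4], 0, 0.7],
  [[-2, -0.27, 0], 0, 0.7],
  [[-2, -0.26, 0], 0, 0.7],
  [[-2, -0.26, 0], 0, 0.7],
])

```text
time_s: 18.25
ee_pos: [449.0, 260.3, 103.5]
ee_rot: [180.0, -0.0, -172.5]
force: [-0.6, -0.5, -0.7]
gripper_width: 35.8
gripper_force: 45.0
```

Call:
move_arm([
  [[0, 0, 3], 0, 0.7],
  [[0, 0, 4], 0, 0.7],
  [[0.6, -3.4, 2], -2.2, 0.7],
  [[0.6, -3.5, 0], -2.2, 0.7],
  [[0.6, -3.5, 0], -2.2, 0.7],
])

```text
time_s: 18.75
ee_pos: [468.1, 155.7, 194.7]
ee_rot: [180.0, 0.1, -179.1]
force: [0.5, 1.0, -1.6]
gripper_width: 35.7
gripper_force: 45.0
```

Call:
move_arm([
  [[0.6, -3.5, 0], -2.2, 0.7],
  [[0.6, -3.5, 0], -2.2, 0.7],
  [[0.7, -3.6, 0], -2.1, 0.7],
  [[0.7, -3.6, 0], -2.1, 0.7],
  [[0, 0, 0], 0, 0.7],
])

```text
time_s: 19.25
ee_pos: [494.3, 11.0, 193.7]
ee_rot: [-179.9, 0.0, 172.1]
force: [-1.1, 0.0, -0.9]
gripper_width: 35.6
gripper_force: 45.0
```

```bash
python3 meas.py; python3 ang.py | tail -2
python3 - <<'E'
from h import *
w=load("w4.npz"); g=w["frame"].max(2); s=env.state(); print("hole proj",proj(w,[[494,14.8,95]]))
T=np.array(s["ee_pos"]);Rz=R.from_euler('z',s["ee_rot"][2],degrees=True).as_matrix()
o=T+Rz@np.array([0,0,-20.5]); print(proj(w,o+np.array([[4.5,0,-38.5],[2.25,14,-36],[2.25,-14,-36]])@Rz.T))
c=w["frame"][225:305,285:370,::-1]; save(w,"w6c",cv2.resize(c,None,fx=7,fy=7,interpolation=cv2.INTER_NEAREST))
for c in (325,327,337,341): print(c,g[246:262,c].tolist())
print(g[258,300:312].tolist(),g[258,340:352].tolist())
E
```

```text
[493.83205936  12.92936557 193.56911381] [493.59073628  14.05736446 193.50778835] [ 1.79967511e+02 -2.52804570e-02  1.72229845e+02] 19.35
cam off [ 84.00294707   1.78034489 170.64553512]
head 1140 x [-6.3  4.2 11.6] y [-16.2   0.2  19.8]
head lo 1095 x [-4.2  4.4 11.3] y [-16.2   2.1  19.8]
collar 262 x [-2.4  3.5  6.7] y [-5.1  2.1  9.3]
bit top 294 x [-3.1  0.9  3.4] y [-11.6   0.8  15.5]
bit low 270 x [-1.7  1.   3.5] y [-11.2   2.1  15.8]
tip 10 x [1.6 2.8 3.3] y [-1.3  1.8  5.6]
now 804 key rel tool 1.85 x face 4.82 key yaw 174.2
[ 0.0652739  -0.10769592  0.01714733] [493.48683426  14.78706608 193.49555851]
hole proj [[327.57447323 241.47258283]]
[[327.96302814 251.3000097 ]
 [308.28175419 255.49850098]
 [347.71228395 255.39167699]]
325 [132, 163, 212, 232, 235, 235, 231, 206, 165, 146, 145, 145, 145, 145, 144, 145]
327 [120, 161, 213, 233, 235, 236, 235, 228, 193, 162, 154, 154, 154, 154, 153, 152]
337 [211, 234, 236, 236, 236, 236, 236, 238, 238, 237, 233, 203, 163, 151, 180, 228]
341 [216, 234, 236, 236, 236, 236, 237, 238, 238, 237, 232, 191, 154, 155, 190, 231]
[129, 128, 129, 128, 130, 134, 149, 178, 189, 190, 190, 191] [157, 154, 156, 169, 207, 233, 239, 240, 239, 239, 239, 239]
```

```bash
python3 meas.py; python3 ang.py | tail -2
python3 - <<'E'
from h import *
w=load("w4.npz"); g=w["frame"].max(2).astype(int); s=env.state()
T=np.array(s["ee_pos"]);Rz=R.from_euler('z',s["ee_rot"][2],degrees=True).as_matrix()
print("hole proj",proj(w,[[494,14.8,95]]))
for z in (-20,-20.9):
    o=T+Rz@np.array([0,0,z]); print(proj(w,o+np.array([[4.5,0,-38.5],[2.25,14,-36],[2.25,-14,-36]])@Rz.T))
def edge(v,r0,th): # first crossing below th
    i=np.argmax(v<th); return r0+i-1+(v[i-1]-th)/(v[i-1]-v[i])
for c in (321,323,325,327,329,334,336,338,340,342,344): print(c,round(edge(g[249:265,c],249,190),2))
print(g[258,300:310].tolist(),g[258,338:350].tolist())
E
```

```text
[493.46185459  15.2225818  193.48675129] [493.48096028  15.43459682 193.49316295] [ 1.79974836e+02 -1.68655052e-02  1.72407870e+02] 19.5
cam off [ 84.34837448   1.06007158 170.60638275]
head 1156 x [-5.9  4.6 12.3] y [-17.   -0.2  19. ]
head lo 1097 x [-3.8  4.7 11.7] y [-17.1   1.2  18.9]
collar 262 x [-1.8  3.8  7.1] y [-6.   1.2  8.4]
bit top 293 x [-2.7  1.3  3.7] y [-12.5  -0.   14.5]
bit low 267 x [-1.2  1.3  3.9] y [-12.2   1.2  14.9]
tip 15 x [0.7 3.  3.6] y [-2.1  2.   8.9]
now 798 key rel tool 1.81 x face 5.03 key yaw 174.2
[ 0.10741497 -0.1431046  -0.01200439] [493.51492402  15.52363492 193.47911726]
hole proj [[324.84811513 242.32610371]]
[[325.86350261 252.40007266]
 [306.13247705 256.57255758]
 [345.61985379 256.54385311]]
[[325.85764262 251.98644028]
 [306.19671495 256.14117124]
 [345.54373712 256.1126273 ]]
321 254.29
323 253.27
325 253.37
327 254.07
329 256.24
334 257.34
336 257.33
338 257.16
340 257.08
342 257.06
344 247.38
[130, 128, 128, 129, 132, 134, 146, 166, 175, 177] [158, 155, 155, 155, 156, 169, 209, 233, 239, 239, 239, 238]
```

Call:
move_arm([
  [[0, 0.03, -1.5], -1.9, 0.7],
  [[0, 0, -1.5], 0, 0.7],
  [[0, 0, 0], 0, 0.7],
  [[0, 0, -0.4], 0, 0.7],
  [[0, 0, -0.4], 0, 0.7],
])

```text
time_s: 20.05
ee_pos: [494.3, 15.2, 156.0]
ee_rot: [180.0, 0.1, 170.5]
force: [0.3, 0.2, -0.7]
gripper_width: 36.3
gripper_force: 45.0
```

Call:
move_arm([
  [[0, 0, -0.3], 0, 0.7],
  [[0, 0, -0.3], 0, 0.7],
  [[0, 0, 0], 0, 0.7],
])

```text
time_s: 20.35
ee_pos: [493.6, 14.8, 149.2]
ee_rot: [180.0, -0.0, 170.4]
force: [0.2, 0.6, 0.2]
gripper_width: 35.5
gripper_force: 45.0
```

Call:
move_arm([
  [[0, 0, -0.5], 0, 0.7],
  [[0, 0, -0.5], 0, 0.7],
  [[0, 0, -0.5], 0, 0.7],
  [[0, 0, 0], 0, 0.7],
])

```text
time_s: 20.75
ee_pos: [493.1, 14.8, 133.6]
ee_rot: [-180.0, -0.1, 170.4]
force: [0.8, 0.4, -0.5]
gripper_width: 35.9
gripper_force: 45.0
```

Call:
move_arm([
  [[0, 0, -0.6], 0, 0.7],
  [[0, 0, -0.6], 0, 0.7],
  [[0, 0, -0.3], 0, 0.7],
  [[0, 0, -0.3], 0, 0.7],
  [[0, 0, 0], 0, 0.7],
])

```text
time_s: 21.25
ee_pos: [493.5, 14.8, 116.0]
ee_rot: [-180.0, -0.0, 170.4]
force: [0.4, 0.2, 0.4]
gripper_width: 35.6
gripper_force: 45.0
```

Call:
move_arm([
  [[0, 0, -0.15], 0, 0.7],
  [[0, 0, 0], -6, 0.7],
  [[0, 0, 0], -6, 0.7],
  [[0, 0, 0], -6, 0.7],
  [[0, 0, 0], -6, 0.7],
])

```text
time_s: 21.75
ee_pos: [493.7, 15.1, 115.2]
ee_rot: [180.0, -0.0, 146.3]
force: [-0.2, 1.2, -0.0]
gripper_width: 35.8
gripper_force: 45.0
```

Call:
move_arm([
  [[0, 0, 0], -5, 0.7],
  [[0, 0, 0], -5, 0.7],
  [[0, 0, 0], 0, 0.7],
  [[0, 0, 0], 0, 0.7],
])

```text
time_s: 22.15
ee_pos: [493.7, 15.3, 115.2]
ee_rot: [180.0, -0.0, 136.6]
force: [-1.6, 3.1, 1.6]
gripper_width: 35.8
gripper_force: 45.0
```

```bash
python3 ang.py | tail -2
```

```text
now 785 key rel tool 6.75 x face 4.37 key yaw 143.3
[0.90829665 0.04551777 1.03325492] [493.69359919  15.30853762 115.17327934]
```

Call:
move_arm([
  [[0, 0, 0], 8, 0.7],
  [[0, 0, 0], 8, 0.7],
  [[0, 0, -0.1], 0, 0.7],
  [[0, 0, -0.1], 0, 0.7],
  [[0, 0, 0], 0, 0.7],
])

```text
time_s: 22.7
ee_pos: [494.2, 14.3, 115.0]
ee_rot: [180.0, 0.1, 152.3]
force: [-4.7, 0.3, 13.3]
gripper_width: 36.0
gripper_force: 45.0
```

Call:
move_arm([
  [[0, 0, -0.1], 0, 0.7],
  [[0, 0, 0], 0, 0.7],
])

```text
time_s: 22.9
ee_pos: [494.2, 14.2, 114.9]
ee_rot: [180.0, 0.1, 152.3]
force: [-6.0, -0.5, 19.6]
gripper_width: 35.8
gripper_force: 45.0
```

```bash
python3 ang.py | tail -2
```

```text
now 809 key rel tool 5.72 x face 4.59 key yaw 158.0
[-0.03364897  1.07817644  0.07256295] [494.24804288  14.21341051 114.91318937]
```

Call:
move_arm([
  [[0, 0, 0.2], 0, 0.7],
  [[0, 0, 0], -8, 0.7],
  [[0, 0, 0], -8, 0.7],
  [[0, 0, 0], -8, 0.7],
  [[0, 0, 0], 0, 0.7],
], squeeze=60)

```text
time_s: 23.45
ee_pos: [494.4, 13.5, 115.1]
ee_rot: [-180.0, 0.2, 128.5]
force: [-0.7, -3.1, 6.6]
gripper_width: 35.9
gripper_force: 60.0
```

```bash
python3 ang.py | tail -2
```

```text
now 838 key rel tool 12.56 x face 6.14 key yaw 141.1
[-0.48314795  0.21982153  1.19034378] [494.38365521  13.45805383 115.10493677]
```

Call:
move_arm([
  [[0, 0.05, 0], 8.5, 0.7],
  [[0, 0.05, 0], 8.5, 0.7],
  [[0, 0, 0], 0, 0.42],
  [[0, 0, 0], 0, 0.42],
  [[0, 0, 0], 0, 0.42],
])

```text
time_s: 24.0
ee_pos: [493.7, 15.6, 113.7]
ee_rot: [-180.0, -0.0, 145.3]
force: [-0.5, -0.2, 0.4]
gripper_width: 52.7
gripper_force: 0.0
```

```bash
python3 ang.py | tail -2
```

```text
now 793 key rel tool 12.65 x face 4.94 key yaw 158.0
[ 0.06789515 -0.12972415  0.04053372] [493.63332875  15.65831835 113.69004818]
```

Call:
move_arm([
  [[0, -0.05, 0.1], 6, 0.42],
  [[0, 0, 0], 6.6, 0.42],
  [[0, 0, 0], 0, 0.42],
  [[0, 0, 0], 0, 0.7],
  [[0, 0, 0], 0, 0.7],
], squeeze=40)

```text
time_s: 24.55
ee_pos: [493.7, 15.3, 114.9]
ee_rot: [180.0, -0.0, 157.9]
force: [0.6, 0.1, 0.2]
gripper_width: 40.0
gripper_force: 0.0
```

Call:
move_arm([
  [[0, 0, 0], 0, 0.7],
  [[0, 0, 0], 5, 0.7],
  [[0, 0, 0], 5, 0.7],
  [[0, 0, 0], 4.3, 0.7],
  [[0, 0, 0], 0, 0.7],
])

```text
time_s: 25.05
ee_pos: [493.7, 15.3, 114.9]
ee_rot: [180.0, -0.0, 172.3]
force: [0.3, -0.3, -0.4]
gripper_width: 35.5
gripper_force: 40.0
```

```bash
python3 ang.py | tail -2
```

```text
now 799 key rel tool 0.14 x face 5.15 key yaw 172.4
[ 0.07288144 -0.1702538   0.00851122] [493.6470643   15.28874996 114.88206248]
```

Call:
move_arm([
  [[0, 0, 0.5], 0, 0.7],
  [[0, 0, 0.5], 0, 0.7],
  [[0, 0, 0.5], 0, 0.7],
  [[0, 0, 0.5], 0, 0.7],
  [[0, 0, 0], 0, 0.7],
])

```text
time_s: 25.6
ee_pos: [494.4, 15.3, 136.0]
ee_rot: [180.0, 0.1, 172.3]
force: [0.1, -0.1, -1.9]
gripper_width: 35.6
gripper_force: 40.0
```

Call:
move_arm([
  [[0, 0, 3], 0, 0.7],
  [[0, 0, 3], 0, 0.7],
  [[-0.7, 4, 0], 2.5, 0.7],
  [[-0.7, 4, 0], 2.5, 0.7],
  [[-0.7, 4, 0], 2.5, 0.7],
])

```text
time_s: 26.1
ee_pos: [472.5, 136.3, 195.3]
ee_rot: [180.0, 0.0, 179.8]
force: [0.7, 1.1, -0.5]
gripper_width: 35.8
gripper_force: 40.0
```

Call:
move_arm([
  [[-0.7, 4, 0], 2.5, 0.7],
  [[-0.7, 4, 0], 2.5, 0.7],
  [[-0.8, 4.5, 0], 2.8, 0.7],
  [[0, 0, -3], 0, 0.7],
  [[0, 0, -3], 0, 0.7],
])

```text
time_s: 26.6
ee_pos: [450.8, 262.2, 134.9]
ee_rot: [179.9, 0.1, -172.2]
force: [-0.3, 0.3, -1.2]
gripper_width: 35.9
gripper_force: 40.0
```

Call:
move_arm([
  [[0, 0, -2], 0, 0.7],
  [[0, 0, -1.2], 0, 0.7],
  [[0, 0, 0], 0, 0.7],
  [[0, 0, 0], 0, 0.7],
])

```text
time_s: 27.0
ee_pos: [451.3, 260.5, 103.6]
ee_rot: [180.0, 0.1, -172.4]
force: [0.6, 0.5, 0.1]
gripper_width: 36.1
gripper_force: 40.0
```

```bash
python3 ang.py | tail -2
```

```text
now 816 key rel tool 0.02 x face 5.65 key yaw -172.4
[ 0.12049532 -0.15835917 -0.01818606] [451.61471887 260.63242886 104.06095526]
```

Call:
move_arm([
  [[1.5, 0.2, 0], 0, 0.7],
  [[1.5, 0.2, 0], 0, 0.7],
  [[1.5, 0.2, 0], 0, 0.7],
  [[0.8, 0.1, 0], 0, 0.7],
  [[0.5, 0.08, 0], 0, 0.7],
])

```text
time_s: 27.55
ee_pos: [509.7, 268.2, 103.8]
ee_rot: [180.0, 0.1, -172.4]
force: [-0.7, 0.4, -2.0]
gripper_width: 35.7
gripper_force: 40.0
```

Call:
move_arm([
  [[0, 0, 0], 0, 0.7],
  [[0, 0, -0.4], 0, 0.7],
  [[0, 0, -0.4], 0, 0.7],
  [[0, 0, -0.15], 0, 0.7],
  [[0, 0, 0], 0, 0.7],
])

```text
time_s: 28.05
ee_pos: [508.2, 268.0, 94.6]
ee_rot: [180.0, 0.0, -172.4]
force: [-2.1, -1.6, 7.6]
gripper_width: 35.4
gripper_force: 40.0
```

Call:
move_arm([
  [[0, 0, 0], 0, 0.43],
  [[0, 0, 0], 0, 0.43],
  [[0, 0, 0], 0, 0.43],
  [[0, 0, 2], 0, 0.43],
  [[0, 0, 4], 0, 0.43],
])

```text
time_s: 28.55
ee_pos: [506.5, 267.0, 150.7]
ee_rot: [-179.8, -0.5, -172.4]
force: [1.2, 0.2, -0.2]
gripper_width: 52.1
gripper_force: 0.0
```

Call:
move_arm([
  [[0, 0, 0], 0, 0.43],
  [[-0.2, 1.5, 0], 0, 0.43],
  [[-0.3, 2, 0], 0, 0.43],
  [[-0.3, 2, 0], 0, 0.43],
  [[-0.1, 1, 0], 0, 0.43],
])

```text
time_s: 29.05
ee_pos: [498.5, 334.8, 151.7]
ee_rot: [-180.0, -0.2, -172.3]
force: [0.0, 0.2, 0.2]
gripper_width: 52.1
gripper_force: 0.0
```

Run:
```python
from h import *
p=env.grab_frame("scene"); s=env.state(); print(s["ee_pos"],s["force"])
for l in ("key_a","eye_a"):
    for d in env.landmark_of(p,l)[:4]:
        u,v=d["point"]; print(l,np.round(d["point"]),round(d["score"],2),np.round(at_depth(p,(u,v),p["z_map"][int(v),int(u)])))
w=env.grab_frame("wrist"); s=env.state(); T=np.array(s["ee_pos"]); P=cloud(w)
k=(w["frame"].max(2)<60)&(P[...,2]>122)&(P[...,2]<133)&(abs(P[...,0]-501)<25)&(abs(P[...,1]-334)<24)
print(T,k.sum(),cv2.minAreaRect(P[k][:,:2].astype(np.float32)) if k.sum()>5 else 0)
```

```text
[498.63083274 335.76279769 151.86119882] [ 0.51080457  1.21095603 -1.157817  ]
key_a [219. 325.] 0.98 [505. 274.  85.]
key_a [199. 350.] 0.97 [498. 332.  66.]
key_a [238. 308.] 0.85 [554. 188.  42.]
key_a [196. 330.] 0.47 [504. 326. 112.]
eye_a [217. 311.] 0.88 [500. 277. 127.]
eye_a [193. 330.] 0.74 [495. 336. 125.]
eye_a [240. 293.] 0.71 [509. 212. 125.]
[499.26496067 332.82405484 152.54498234] 1031 ((501.77215576171875, 333.9078674316406), (12.343896865844727, 34.426544189453125), 6.669625759124756)
```

Call:
move_arm([
  [[0.2, 0.1, -1.5], 0, 0.43],
  [[0, 0, -1.5], 0, 0.43],
  [[0, 0, -1.5], 0, 0.43],
  [[0, 0, -1.2], 0, 0.43],
  [[0, 0, 0], 0, 0.43],
])

```text
time_s: 29.75
ee_pos: [500.8, 332.7, 94.6]
ee_rot: [-179.9, -0.2, -172.4]
force: [0.0, 0.4, 0.7]
gripper_width: 51.8
gripper_force: 0.0
```

Call:
move_arm([
  [[0, 0, 0], 0, 0.43],
  [[0, 0, 0], 0, 0.43],
])

```text
time_s: 29.95
ee_pos: [502.3, 334.3, 97.3]
ee_rot: [180.0, 0.1, -172.4]
force: [-0.8, 0.6, -0.6]
gripper_width: 51.9
gripper_force: 0.0
```

Call:
move_arm([
  [[0, 0, -0.2], 0, 0.43],
  [[0, 0, 0], 0, 0.7],
  [[0, 0, 0], 0, 0.7],
  [[0, 0, 0], 0, 0.7],
  [[0, 0, 0], 0, 0.7],
], squeeze=50)

```text
time_s: 30.45
ee_pos: [501.8, 334.2, 94.6]
ee_rot: [180.0, 0.0, -172.4]
force: [-0.5, 0.1, 0.0]
gripper_width: 35.9
gripper_force: 50.0
```

Call:
move_arm([
  [[0, 0, 0.5], 0, 0.7],
  [[0, 0, 0.4], 0, 0.7],
  [[-2, -0.27, 0], 0, 0.7],
  [[-2, -0.26, 0], 0, 0.7],
  [[-2, -0.26, 0], 0, 0.7],
])

```text
time_s: 30.95
ee_pos: [441.3, 326.1, 103.8]
ee_rot: [180.0, 0.0, -172.4]
force: [-0.0, -0.6, -0.3]
gripper_width: 36.0
gripper_force: 50.0
```

Call:
move_arm([
  [[0, 0, 3], 0, 0.7],
  [[0, 0, 4], 0, 0.7],
  [[0.5, -3.5, 2], -1.7, 0.7],
  [[0.5, -3.5, 0], -1.7, 0.7],
  [[0.5, -3.5, 0], -1.7, 0.7],
])

```text
time_s: 31.45
ee_pos: [457.2, 220.4, 194.9]
ee_rot: [179.9, 0.2, -177.5]
force: [0.2, -1.2, -1.2]
gripper_width: 35.5
gripper_force: 50.0
```

Call:
move_arm([
  [[0.6, -3.5, 0], -1.7, 0.7],
  [[0.6, -3.5, 0], -1.7, 0.7],
  [[0.6, -3.5, 0], -1.7, 0.7],
  [[0.6, -3.5, 0], -1.7, 0.7],
  [[0.6, -3.5, 0], -1.7, 0.7],
])

```text
time_s: 31.95
ee_pos: [486.9, 44.7, 194.0]
ee_rot: [180.0, 0.1, 174.0]
force: [0.3, 0.2, -0.9]
gripper_width: 35.6
gripper_force: 50.0
```

Call:
move_arm([
  [[0.6, -3.2, 0], -1.6, 0.7],
  [[0, 0, 0], 0, 0.7],
  [[0, 0, 0], 0, 0.7],
  [[0, 0, 0], 0, 0.7],
])

```text
time_s: 32.35
ee_pos: [492.6, 15.0, 193.6]
ee_rot: [180.0, 0.0, 172.5]
force: [-0.3, 0.1, -0.2]
gripper_width: 35.6
gripper_force: 50.0
```

```bash
python3 meas.py; python3 ang.py | tail -2
cat > tip.py <<'E'
from h import *
w=load("w4.npz"); g=w["frame"].max(2).astype(int); s=env.state()
T=np.array(s["ee_pos"]);Rz=R.from_euler('z',s["ee_rot"][2],degrees=True).as_matrix()
print("hole proj",proj(w,[[494,14.8,95]]))
for z in (-20,-20.9):
    o=T+Rz@np.array([0,0,z]); print(proj(w,o+np.array([[4.5,0,-38.5],[2.25,14,-36],[2.25,-14,-36]])@Rz.T))
def edge(v,r0,th):
    i=np.argmax(v<th); return r0+i-1+(v[i-1]-th)/(v[i-1]-v[i])
for c in (321,323,325,327,329,334,336,338,340,342,344): print(c,round(edge(g[249:265,c],249,190),2))
print(g[258,300:310].tolist(),g[258,338:350].tolist())
E
python3 tip.py
```

```text
[492.54471801  15.12657388 193.58659837] [492.56005728  15.20042808 193.54516072] [ 1.79980850e+02 -3.84383650e-03  1.72522842e+02] 32.45
cam off [ 84.42404763   0.91363613 170.62779745]
head 1060 x [-5.7  4.8 12.1] y [-17.2   1.5  18.7]
head lo 1065 x [-3.8  4.8 12. ] y [-17.2   0.5  18.7]
collar 254 x [-2.   3.7  6.9] y [-6.7  0.8  8.2]
bit top 238 x [-3.1  1.2  3.7] y [-12.9   0.4  14.4]
bit low 240 x [0.8 1.5 3.7] y [-12.5   1.1  14.2]
tip 8 x [2.1 3.3 3.6] y [-2.4  0.7  3.1]
now 797 key rel tool -1.34 x face 4.99 key yaw 171.2
[ 0.07352988 -0.11692383  0.0386006 ] [492.5934336   15.17420604 193.54599691]
hole proj [[325.07866734 243.27742133]]
[[325.48117609 252.39754265]
 [305.74841537 256.5595769 ]
 [345.22983111 256.55207952]]
[[325.47675318 251.98356241]
 [305.81408805 256.12788251]
 [345.15520679 256.12047216]]
321 249.35
323 249.47
325 249.8
327 250.11
329 250.64
334 258.32
336 258.34
338 258.37
340 258.38
342 258.43
344 259.44
[128, 129, 128, 129, 132, 142, 150, 163, 169, 168] [206, 206, 206, 206, 209, 218, 226, 236, 239, 239, 239, 240]
```

Call:
move_arm([
  [[0.05, 0.03, -1.5], 1, 0.7],
  [[0, 0, -1.5], 0, 0.7],
  [[0, 0, 0], 0, 0.7],
  [[0, 0, -0.4], 0, 0.7],
  [[0, 0, -0.4], 0, 0.7],
])

```text
time_s: 33.0
ee_pos: [493.8, 14.8, 156.0]
ee_rot: [180.0, 0.1, 173.5]
force: [-0.3, -0.3, -0.0]
gripper_width: 35.7
gripper_force: 50.0
```

Call:
move_arm([
  [[0, 0, -0.3], 0, 0.7],
  [[0, 0, -0.3], 0, 0.7],
  [[0, 0, 0], 0, 0.7],
])

```text
time_s: 33.3
ee_pos: [493.1, 14.5, 149.2]
ee_rot: [180.0, -0.0, 173.4]
force: [-0.4, -0.3, -0.7]
gripper_width: 35.7
gripper_force: 50.0
```

Call:
move_arm([
  [[0, 0, -0.5], 0, 0.7],
  [[0, 0, -0.5], 0, 0.7],
  [[0, 0, -0.5], 0, 0.7],
  [[0, 0, 0], 0, 0.7],
])

```text
time_s: 33.7
ee_pos: [492.6, 14.5, 133.5]
ee_rot: [-180.0, -0.1, 173.4]
force: [0.1, 0.0, -0.3]
gripper_width: 35.7
gripper_force: 50.0
```

Call:
move_arm([
  [[0, 0, -0.6], 0, 0.7],
  [[0, 0, -0.6], 0, 0.7],
  [[0, 0, -0.3], 0, 0.7],
  [[0, 0, -0.4], 0, 0.7],
  [[0, 0, 0], 0, 0.7],
])

```text
time_s: 34.2
ee_pos: [493.1, 14.5, 115.0]
ee_rot: [-180.0, -0.0, 173.4]
force: [0.8, 0.4, 0.1]
gripper_width: 35.7
gripper_force: 50.0
```

Call:
move_arm([
  [[0, 0, -0.1], 0, 0.7],
  [[0, 0, 0], 0, 0.7],
])

```text
time_s: 34.4
ee_pos: [493.4, 14.5, 114.7]
ee_rot: [180.0, 0.0, 173.4]
force: [-0.2, -0.6, 0.6]
gripper_width: 35.7
gripper_force: 50.0
```

Call:
move_arm([
  [[0, 0, -0.1], 0, 0.7],
  [[0, 0, 0], -6, 0.7],
  [[0, 0, 0], -6, 0.7],
  [[0, 0, 0], -6, 0.7],
  [[0, 0, 0], -6, 0.7],
], squeeze=55)

```text
time_s: 34.9
ee_pos: [494.3, 14.7, 114.6]
ee_rot: [179.9, 0.1, 149.2]
force: [0.8, 1.1, 5.3]
gripper_width: 35.4
gripper_force: 55.0
```

Call:
move_arm([
  [[0, 0, 0], -6, 0.7],
  [[0, 0, 0], -6, 0.7],
  [[0, 0, 0], 0, 0.7],
  [[0, 0, 0], 0, 0.7],
])

```text
time_s: 35.3
ee_pos: [493.6, 15.2, 114.6]
ee_rot: [179.9, 0.0, 137.4]
force: [-1.3, 2.3, 5.9]
gripper_width: 35.3
gripper_force: 55.0
```

```bash
python3 ang.py | tail -2
```

```text
now 782 key rel tool -1.41 x face 4.62 key yaw 136.0
[0.54415858 0.24129498 0.06124133] [493.65205991  15.17495232 114.61094055]
```

The third key follows the gripper to 36° without slipping, so it's the right one. I'll keep turning.

Call:
move_arm([
  [[0, 0, 0], -7, 0.7],
  [[0, 0, 0], -7, 0.7],
  [[0, 0, 0], -7, 0.7],
  [[0, 0, 0], -7, 0.7],
  [[0, 0, 0], -7, 0.7],
])

```text
time_s: 35.85
ee_pos: [493.8, 15.4, 114.6]
ee_rot: [179.9, -0.1, 102.1]
force: [-1.3, 3.0, 6.1]
gripper_width: 35.8
gripper_force: 55.0
```

Call:
move_arm([
  [[0, 0, 0], -5, 0.7],
  [[0, 0, 0], -4, 0.7],
  [[0, 0, 0], 0, 0.7],
  [[0, 0, 0], 0, 0.7],
  [[0, 0, 0], 0, 0.7],
])

```text
time_s: 36.35
ee_pos: [493.8, 15.4, 114.6]
ee_rot: [179.9, -0.1, 93.4]
force: [-1.6, 3.4, 6.5]
gripper_width: 35.6
gripper_force: 55.0
```

```bash
cat > lid.py <<'E'
from h import *
p=env.grab_frame("scene"); P=cloud(p); s=env.state(); print(s["ee_pos"],s["force"],s["torque"])
k=(P[...,0]>500)&(P[...,0]<690)&(P[...,1]>-85)&(P[...,1]<80)&(P[...,2]>103)
# lid points in box frame
a=np.radians(-7.6); c=np.array([563,5.5]); ax=np.array([np.cos(a),np.sin(a)])
q=P[k]; x=(q[:,:2]-c)@ax
for lo in range(-60,115,20):
    z=q[(x>lo)&(x<lo+20),2]; print(lo,len(z),np.round(np.percentile(z,[10,50,90])) if len(z) else "")
E
python3 ang.py|tail -2; python3 lid.py
```

```text
now 769 key rel tool -1.3 x face 4.35 key yaw 92.1
[0.59713088 0.11662376 0.03857121] [493.81583241  15.39731668 114.58827603]
[493.82675261  15.38956465 114.58651098] [-1.11745642  1.73237698  6.42980046] [ 0.68423737  0.1274221  -0.00405581]
-60 839 [142. 217. 459.]
-40 96 [209. 229. 270.]
-20 430 [129. 214. 237.]
0 294 [146. 213. 238.]
20 94 [140. 152. 156.]
40 39 [121. 132. 142.]
60 32 [108. 118. 125.]
80 23 [104. 107. 114.]
100 0
```

Call:
move_arm([
  [[0, 0, 0], 0, 0.5],
  [[0, 0, 0], 0, 0.47],
  [[0, 0, 0], 0, 0.47],
  [[0, 0, 0], 0, 0.47],
  [[0, 0, 1], 0, 0.47],
])

```text
time_s: 36.95
ee_pos: [492.2, 14.4, 122.7]
ee_rot: [-179.8, -0.0, 93.4]
force: [-1.2, 0.5, -0.1]
gripper_width: 48.4
gripper_force: 0.0
```

Call:
move_arm([
  [[0, 0, 1.5], 0, 0.47],
  [[0, 0, 2], 0, 0.47],
  [[0, 0, 3], 0, 0.47],
  [[-0.5, 0, 3], 0, 0.47],
  [[-2, 0, 3], 0, 0.47],
])

```text
time_s: 37.45
ee_pos: [469.2, 14.4, 250.1]
ee_rot: [179.9, 0.0, 93.4]
force: [0.4, -0.5, 0.0]
gripper_width: 48.3
gripper_force: 0.0
```

Call:
move_arm([
  [[-3, 0, 3], 0, 0.47],
  [[-3, 0, 2], 0, 0.47],
  [[-3, 0, 0], 0, 0.47],
  [[0, 0, 0], 0, 0.47],
  [[0, 0, 0], 0, 0.47],
])

```text
time_s: 37.95
ee_pos: [378.2, 14.5, 299.2]
ee_rot: [179.9, 0.0, 93.4]
force: [0.1, 0.2, -0.1]
gripper_width: 47.8
gripper_force: 0.0
```

```bash
python3 lid.py
python3 - <<'E'
from h import *
p=env.grab_frame("scene"); save(p,"final")
for l in ("key_a","eye_a","water_bottle","spice_jar","tomato_can","tape","salt_shaker"):
    for d in env.landmark_of(p,l)[:3]:
        u,v=d["point"]; print(l,np.round(d["point"]),round(d["score"],2),np.round(at_depth(p,(u,v),p["z_map"][int(v),int(u)])))
E
```

```text
[378.68637399  14.45162822 298.84422362] [0.32142651 0.00805795 1.12575793] [-0.04760829 -0.11673218 -0.01011212]
-60 21 [126. 135. 147.]
-40 0 
-20 37 [150. 156. 162.]
0 124 [157. 166. 203.]
20 333 [175. 187. 202.]
40 170 [150. 162. 173.]
60 150 [126. 137. 148.]
80 107 [106. 114. 123.]
100 2 [103. 103. 104.]
key_a [218. 323.] 0.72 [507. 273.  88.]
key_a [312. 268.] 0.71 [484.  24.  95.]
key_a [240. 308.] 0.58 [515. 210.  80.]
eye_a [311. 248.] 0.76 [489.  21. 146.]
eye_a [241. 294.] 0.67 [522. 198. 108.]
eye_a [217. 309.] 0.67 [503. 274. 128.]
water_bottle [308. 227.] 0.64 [ 684. -183.   18.]
spice_jar [204. 287.] 0.95 [558. 260. 143.]
tomato_can [217. 312.] 0.74 [499. 278. 126.]
tape [398. 216.] 0.65 [ 519. -398.   29.]
tape [219. 313.] 0.31 [513. 264. 106.]
salt_shaker [432. 260.] 0.82 [ 337. -285.   19.]
```

View pics/final.png

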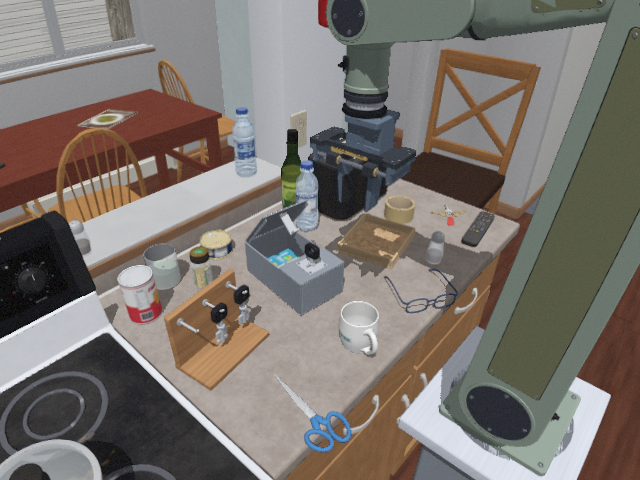

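The final view shows the lid open at (275,225), the third key upright in the lock at (312,255), and the other two keys hanging at (219,320) and (241,300). The bystanders stand where they were.

```bash
python3 -c "
from workcell import env
print(env.job_done())"
```

```text
the job is handed in; nothing more can be done
None
```

The lock box is open: the key from hook 1 fitted and I left it turned in the lock. The two wrong keys hang back on hooks 2 and 3, and the job was handed in at about 38 s; no verdict came back.

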